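Pack the slide cases and clamp the transport box shut

TASK

Get the blue transport box ready to go: take out the tall jar that was left in it and stand it upright in the steel tray, and put every slide case from the bench into the box, lying flat and below the white fill line (a second layer is fine). Once everything is loaded, set the lid on so that it drops fully home and level in the box's mouth, then swing the steel clamp down onto the lid. Keep the jar from tipping over and leave the other things on the bench where they are.

Things in the scene. Friction and masses are not known exactly. Their poses are not given: they have to be found in the camera images.
- box: the transport box, blue plastic, open on top, fixed. Outside 210 (x) x 126 (y) x 67 mm high, walls and floor 5 mm, inside 200 x 116 mm, 62 mm deep. Origin: centre of its underside, on the bench; x along its length, y along its width towards the clamp side, z up. White fill line inside at 57 mm above the origin; the seated lid reaches down to 59 mm
- clamp (a joint): the steel clamp, a flat arm 36 mm wide, 8 mm thick, hinged on the middle of the box's +y long side. 0 = level, pointing to the box's -y, resting on the seated lid; grows (rad) as it swings up and outward; 1.57 = straight up; starts at 1.85 to 2.15, stop at 2.3. Friction hinge (0.06 N m): stays where left; can be pushed from outside over the lid, then pressed down
- clamp_hinge (a point): a point on the clamp's hinge axis, which is parallel to the box's x: at box x = 0, y = 78 mm, z = 77 mm
- clamp_tip (a point): the free end of the clamp arm, mid-thickness, 50 mm from the hinge axis
- lid_handle (a point): centre of the black bar handle on top of the lid (see lid): handle 70 (x) x 16 (y) x 24 mm high. This point is 26 mm above the underside of the lid's plug and 12 mm above the top of its plate; x along the lid's length, y along its width, z up. With the lid fully home this point is 85 mm above the box's origin, centred over it
- jar_mid (a point): centre of the closed round amber jar with black cap, diameter 54 mm, 100 mm tall, about 220 g; 50 mm above its underside; z up along its axis. Starts standing in the box
- tray: the shallow square steel tray, fixed on the bench at the far right, 130 x 130 mm, floor 4 mm thick, rim 12 mm high and 4 mm thick. Origin: centre of its underside; x and y along its sides
- case1_mid (a point): one of three to five identical closed slide cases lying on the bench left of the box: grey plastic block 90 x 30 x 22 mm with a white label on top (about 60 g). This point is its centre, 11 mm above its underside; x runs along its 90 mm length, y along its 30 mm width, z up. None if this case is absent
- case2_mid (a point): one of three to five identical closed slide cases lying on the bench left of the box: grey plastic block 90 x 30 x 22 mm with a white label on top (about 60 g). This point is its centre, 11 mm above its underside; x runs along its 90 mm length, y along its 30 mm width, z up. None if this case is absent
- case3_mid (a point): one of three to five identical closed slide cases lying on the bench left of the box: grey plastic block 90 x 30 x 22 mm with a white label on top (about 60 g). This point is its centre, 11 mm above its underside; x runs along its 90 mm length, y along its 30 mm width, z up. None if this case is absent
- case4_mid (a point): one of three to five identical closed slide cases lying on the bench left of the box: grey plastic block 90 x 30 x 22 mm with a white label on top (about 60 g). This point is its centre, 11 mm above its underside; x runs along its 90 mm length, y along its 30 mm width, z up. None if this case is absent
- case5_mid (a point): one of three to five identical closed slide cases lying on the bench left of the box: grey plastic block 90 x 30 x 22 mm with a white label on top (about 60 g). This point is its centre, 11 mm above its underside; x runs along its 90 mm length, y along its 30 mm width, z up. None if this case is absent
- dish: bystander: small steel dish, diameter 56 mm, 30 mm high; origin centre of underside
- beaker: bystander: glass beaker, diameter 60 mm, 75 mm high; origin centre of underside
- petri: bystander: two stacked petri dishes, diameter 94 mm, 35 mm high; origin centre of underside
- slidebox: bystander: flat black box 85 x 160 x 34 mm; origin centre of underside
- forceps: bystander: steel forceps 120 mm long; origin centre of underside, x along them
- lid: the loose blue plastic lid, about 250 g, lying right way up on the bench right of the box: top plate 212 (x) x 128 (y) x 6 mm, under it a solid plug 192 x 108 x 8 mm that drops into the box's mouth with 4 mm play per side, on top the bar handle. Fits either way round. Origin: centre of the plug's underside; axes as lid_handle
- jar: the jar; origin: centre of its underside
Things that resemble listed ones, but are neither listed nor needed, are in the scene too. Leave any purple look-alike of the lid alone.

How it is judged:
By the outcome, as a careful person would: the job done as asked, in the order asked, and still so for the second after the job is handed in, with the robot touching nothing.
Of case1, case2, case3, case4, case5 only 3 to 5 are there at a start; the rules pass over those that are not, and their reading is None.
At some moment in a run one of case1, case2, case3, case4, case5, lid may be knocked a few centimetres aside while the robot is not near it.
It also fails if it takes over 210 s, if anything falls off the work surface, if the arm or the gripper's body presses on something with over 40 N, if the wrist force passes 120 N, or if a joint passes its speed limit or range.

ROBOT

A 7-joint arm with a two-finger parallel gripper is mounted at the origin on the work surface. World frame = base frame: x ahead of the robot, y to its left, z up, the work surface at z = 0. Lengths are in m, angles in rad, forces in N, time in s.
With the tool pointing down it reaches from about 0.425 to 0.95 m from the base axis. Payload 16.7 kg.
Tool frame: the origin (TCP) lies between the finger pads; the fingertips stand 22 mm ahead of it and the grasp point (between the pads) lies 3 mm ahead of it; z points along the fingers, x is the direction in which the jaws open and shut, and the axes are right-handed (so a half turn about z gives the same grasp; the last joint's range is limited). The gripper opens to 94 mm and grips with 3 to 60 N. Pads are 16 mm wide; open, the fingers measure 119 mm over their backs; the gripper's body (75 mm by 177 mm) begins 78 mm behind the grasp point.
Start: joints at [1.159, 0.426, 0.074, 1.606, -0.034, 1.111, -0.067], TCP at [0.175, -0.652, 0.227] pointing down, gripper open.
Joint ranges: [-2.85, 2.85], [-0.5, 2.14], [-1.23, 1.37], [0.21, 2.46], [-1.02, 4.16], [0.16, 2.05], [-2.73, 2.73]. Speed limits (rad/s): [1.89, 1.89, 2.39, 2.39, 3.01, 3.01, 3.01].

INTERFACE

Orientations are given as a unit quaternion [w, x, y, z].
In Python, from bench import manip gives the robot as it stands.
- The arm moves only by the shell command python3 -m pendant 'ROWS'. ROWS is JSON, a list of rows, each a list of 3 entries, a list of its own where there are three numbers: the opening, from -1 (shut) to 1 (fully open), then the shift along the tool's x, y, z in mm, then the turn about the tool's z in degrees. A call has 1 to 20 rows; each row shifts and turns the commanded pose from where the row before left it, along the tool's axes as they then stand; what a row does not reach is not made up. A row lasts 1/8 s, in which the tool goes at most 62.5 mm and 10.7 degrees, less where a joint would pass 70% of its speed; a pose out of reach is approached as far as the arm can. A call with a gripper value outside its range is refused whole. The fingers move at their own pace and stop on an object; the grip force is fixed at half the most. Time passes only in rows, so rows that do not move let the fingers close. It gives the time, the measured TCP pose, the force and the opening at its end, in the units of the state.
- manip.state(): the state, without advancing time (a new reading comes with each control period).
- manip.grab_frame(name): name is "side" or "top" or "wrist"; returns the picture (480x640x3 uint8, blue, green, red); there is no depth.
- manip.camera_info(name): a dict with "camera_matrix" (3x3 intrinsics, pixels), "k1" (the pictures are not rectified: a ray, as slopes to the right and down, at radius r is drawn at 1 + k1 r^2 times it, then the intrinsics apply), "camera_from_world" (4x4, takes a point from world to camera coordinates). Camera axes: x right, y down, z forward; pixel columns grow to the right and rows downward; lengths in m; the calibration is good to about 2 mm. A picture is of the moment at which its call begins: read the wrist's pose just before it. camera_info takes no time and is no camera call; for the wrist camera it gives the pose at the moment of the call.
- manip.sign_off(): hands the job in, once; it reports no verdict.
Trained networks look in the newest picture that a camera, given by its name, has taken for a name from the list of things; names that differ only in an ending like _2 or _b are one class to them, and where a whole thing is asked for, a point or a joint stands for the part that bears it (a point fixed in the world has none). Each returns a list of dicts, best first, with "p" (0 to 1); they miss things now and then, are a little off and sometimes report something else, mostly with a low value. They report only what shows in the picture. A call takes as long as a camera call. They do not tell look-alikes from the thing itself.
- manip.find_in(thing, camera): "xyz" ([x, y, z] in m, in the coordinates of the camera as it stood for that picture, good to about 4 mm: the middle of the surface that is visible of it).
- manip.landmark_of(thing, camera): "xyz" ([x, y, z] in m, in the coordinates of the camera as it stood for that picture, good to about 4 mm: a listed point, or the origin of a listed thing).
The state is a dict: "time": time; "joint_pos": joint angles; "qvel": joint speeds; "joint_efforts": joint torques, N m; "tcp_pos": TCP position; "tool_rot": TCP orientation; "ft_force": force on the tool from outside, world axes, zero at the start; "wrist_torque": the same for the moment, N m; "width": finger opening in m.
Only numpy, scipy, OpenCV 4.12 (cv2) and the standard library are available. Lean on these libraries where they do the work, as an engineer would, in place of code of your own. Each camera call takes 0.05 s, during which the arm holds its last target.

## Working session

There is one attempt and no reset: what is moved stays moved. The work goes in short steps, Python scripts to look and compute and a shell command to move; the robot and the scene stay as the last step left them, time stands still between calls to the robot, and variables do not carry over. Pictures are saved under pics/ and viewed, and the job is handed in when it is done.

```bash
ls; mkdir -p pics; cat > h.py <<'E'
import numpy as np, cv2, json
from bench import manip
from scipy.spatial.transform import Rotation as R
def st():
    s=manip.state(); q=s['tool_rot']; r=R.from_quat([q[1],q[2],q[3],q[0]])
    return s,np.array(s['tcp_pos']),r
def snap(cam,name):
    ci=manip.camera_info(cam); f=manip.grab_frame(cam); cv2.imwrite('pics/'+name+'.png',f); return ci,f
def world(ci,p):
    T=np.linalg.inv(np.array(ci['camera_from_world'])); return T[:3,:3]@np.array(p)+T[:3,3]
def proj(ci,p):
    T=np.array(ci['camera_from_world']); c=T[:3,:3]@np.array(p)+T[:3,3]; s=c[:2]/c[2]; s=s*(1+ci['k1']*(s@s)); K=np.array(ci['camera_matrix']); return (K@[s[0],s[1],1])[:2]
def ray(ci,u,z):
    "pixel to world at height z"
    K=np.array(ci['camera_matrix']); d=np.linalg.inv(K)@[u[0],u[1],1]; d=d[:2]; s=d.copy()
    for _ in range(20): s=d/(1+ci['k1']*(s@s))
    T=np.linalg.inv(np.array(ci['camera_from_world'])); o=T[:3,3]; v=T[:3,:3]@[s[0],s[1],1]
    return o+v*(z-o[2])/v[2]
E
python3 - <<'E'
from h import *
s,p,r=st(); print(s); print(r.as_matrix().round(3))
for c in('top','side','wrist'):
    ci,f=snap(c,c+'0'); print(c,np.round(np.linalg.inv(ci['camera_from_world']),3).tolist(), ci['camera_matrix'],ci['k1'])
E
```

```text
pics
{'time': 0.0, 'joint_pos': array([ 1.15950903,  0.42672416,  0.07385702,  1.60660629, -0.03410576,
        1.11080835, -0.06710611]), 'qvel': array([-7.68879987e-05,  2.07763907e-04, -1.44667701e-03, -2.63570853e-04,
        8.67829563e-04,  1.15689244e-04, -4.53574934e-04]), 'joint_efforts': array([-3.95648749e-04, -9.35808921e+01,  3.66615839e+00, -4.54188180e+01,
       -4.89767035e-02,  2.03325081e-02,  1.02055176e-04]), 'tcp_pos': array([ 0.17455705, -0.65160959,  0.22678133]), 'tool_rot': array([-3.54151027e-04,  7.93335525e-01, -6.08784306e-01, -5.37002614e-04]), 'ft_force': array([-0.30142589,  0.24248402, -0.26034798]), 'wrist_torque': array([ 0.00765221,  0.00604183, -0.00138129]), 'width': 0.09419644104190363}
[[ 0.259 -0.966 -0.   ]
 [-0.966 -0.259  0.001]
 [-0.001  0.    -1.   ]]
top [[-0.019, -0.992, 0.128, 0.342], [-1.0, 0.02, 0.003, -0.106], [-0.005, -0.128, -0.992, 1.572], [0.0, 0.0, 0.0, 1.0]] [[572.80641435   0.         324.56748602]
 [  0.         572.80641435 228.76965917]
 [  0.           0.           1.        ]] 0.0027141479664176895
side [[-0.997, -0.057, 0.043, 0.466], [-0.07, 0.634, -0.77, 0.945], [0.017, -0.771, -0.637, 0.966], [0.0, 0.0, 0.0, 1.0]] [[557.22125917   0.         320.22953379]
 [  0.         557.22125917 235.92997901]
 [  0.           0.           1.        ]] -0.10448080188003066
wrist [[0.259, -0.935, -0.242, 0.244], [-0.966, -0.251, -0.062, -0.634], [-0.002, 0.25, -0.968, 0.384], [0.0, 0.0, 0.0, 1.0]] [[424.64789485   0.         315.67615332]
 [  0.         424.64789485 242.0081966 ]
 [  0.           0.           1.        ]] -0.03443820217549064
```

View pics/top0.png

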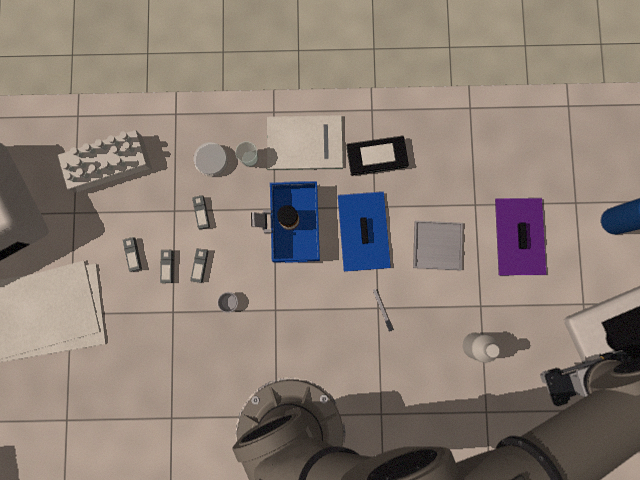

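View pics/side0.png

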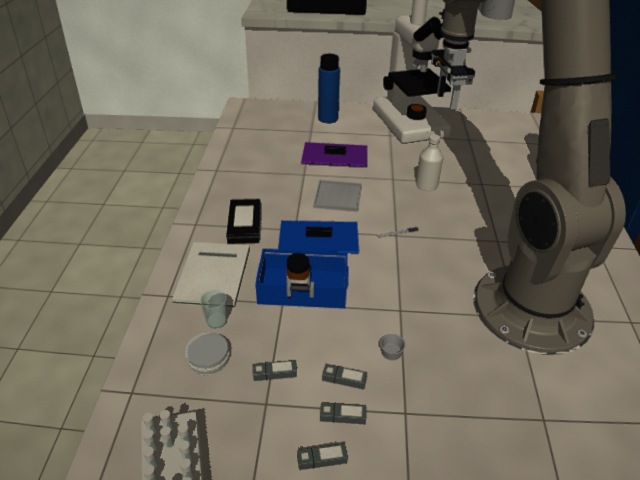

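```bash
python3 - <<'E'
from h import *
ci={c:manip.camera_info(c) for c in('top','side')}
for c in ('top','side'):
  for t in ['box','clamp_tip','clamp_hinge','lid_handle','jar_mid','tray','case1_mid','dish','beaker','petri','slidebox','forceps']:
    for d in manip.landmark_of(t,c):
        w=world(ci[c],d['xyz']); print(c,t,round(d['p'],2),w.round(3),proj(ci[c],w).round())
print(manip.state()['time'])
E
```

```text
top box 0.61 [ 0.56  -0.018 -0.003] [294. 224.]
top clamp_tip 0.73 [0.555 0.077 0.121] [255. 220.]
top clamp_hinge 0.68 [0.566 0.055 0.078] [265. 218.]
top clamp_hinge 0.46 [0.748 0.209 0.002] [213. 159.]
top clamp_hinge 0.36 [ 0.494 -0.406  0.003] [436. 245.]
top lid_handle 0.81 [ 0.513 -0.636  0.023] [521. 236.]
top lid_handle 0.73 [ 0.537 -0.206  0.028] [363. 230.]
top jar_mid 0.74 [ 0.575 -0.007  0.054] [289. 216.]
top tray 0.78 [ 0.493 -0.41   0.001] [437. 245.]
top case1_mid 0.8 [0.447 0.239 0.013] [200. 266.]
top case1_mid 0.71 [ 0.494 -0.408  0.001] [436. 245.]
top case1_mid 0.16 [ 0.572 -0.009  0.055] [290. 217.]
top dish 0.86 [ 0.348  0.162 -0.   ] [229. 302.]
top beaker 0.73 [0.751 0.103 0.002] [250. 157.]
top beaker 0.2 [0.346 0.161 0.   ] [229. 303.]
top petri 0.66 [0.748 0.213 0.001] [211. 159.]
top forceps 0.47 [ 0.321 -0.252  0.001] [382. 309.]
side box 0.8 [ 0.564 -0.023 -0.002] [301. 288.]
side clamp_tip 0.7 [0.561 0.084 0.12 ] [297. 283.]
side clamp_tip 0.29 [ 0.54  -0.211  0.024] [317. 232.]
side clamp_hinge 0.71 [0.557 0.053 0.077] [301. 287.]
side lid_handle 0.96 [ 0.514 -0.637  0.026] [334. 150.]
side lid_handle 0.75 [ 0.54  -0.213  0.026] [317. 231.]
side jar_mid 0.75 [ 0.571 -0.006  0.054] [297. 276.]
side tray 0.95 [ 0.494 -0.41  -0.   ] [337. 197.]
side case1_mid 0.96 [0.446 0.243 0.01 ] [346. 377.]
side beaker 0.56 [ 0.751  0.106 -0.004] [215. 322.]
side beaker 0.53 [ 0.533 -0.209 -0.002] [319. 240.]
side petri 0.84 [ 0.748  0.211 -0.004] [206. 359.]
side slidebox 0.55 [ 0.742 -0.256 -0.003] [246. 225.]
side forceps 0.63 [ 0.322 -0.258  0.002] [397. 232.]
1.35
```

```bash
python3 - <<'E'
from h import *
f=cv2.imread('pics/top0.png'); c=f[150:320,100:400]
cv2.imwrite('pics/z1.png',cv2.resize(c,(800,453),interpolation=cv2.INTER_CUBIC))
g=cv2.imread('pics/side0.png')[235:475,170:410]; cv2.imwrite('pics/z2.png',cv2.resize(g,(600,600),interpolation=cv2.INTER_CUBIC))
ci={c:manip.camera_info(c) for c in('top','side')}
for c in ('top','side'):
  for t in ['case2_mid','case3_mid','case4_mid','case5_mid']:
    for d in manip.landmark_of(t,c):
        w=world(ci[c],d['xyz']); print(c,t,round(d['p'],2),w.round(3),proj(ci[c],w).round())
E
```

```text
top case2_mid 0.68 [0.596 0.241 0.011] [200. 212.]
top case3_mid 0.82 [0.45  0.327 0.008] [168. 266.]
top case3_mid 0.49 [ 0.495 -0.406  0.002] [436. 245.]
top case4_mid 0.58 [0.56  0.054 0.078] [265. 221.]
top case4_mid 0.2 [0.554 0.081 0.12 ] [253. 221.]
top case5_mid 0.62 [0.479 0.427 0.01 ] [132. 256.]
side case2_mid 0.73 [0.597 0.234 0.011] [274. 368.]
side case2_mid 0.26 [ 0.572 -0.008  0.054] [297. 275.]
side case3_mid 0.62 [0.448 0.331 0.013] [343. 413.]
side case3_mid 0.57 [0.446 0.244 0.011] [346. 377.]
side case4_mid 0.18 [ 0.491 -0.41   0.   ] [338. 197.]
side case5_mid 0.73 [0.484 0.426 0.011] [321. 457.]
```

View pics/z1.png

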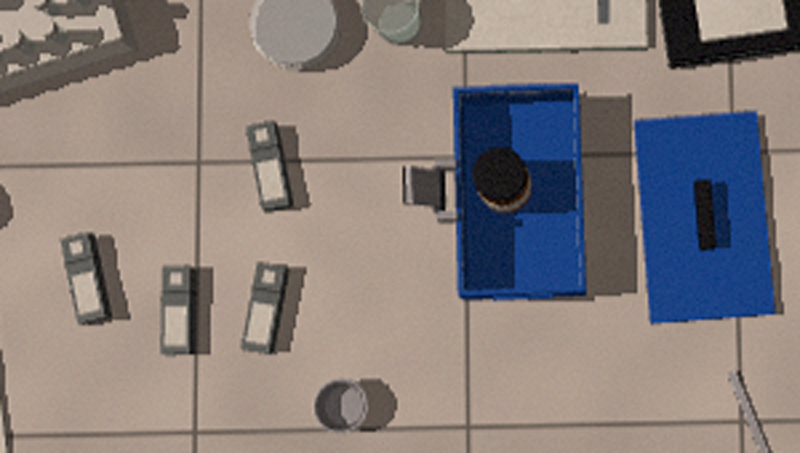

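View pics/z2.png

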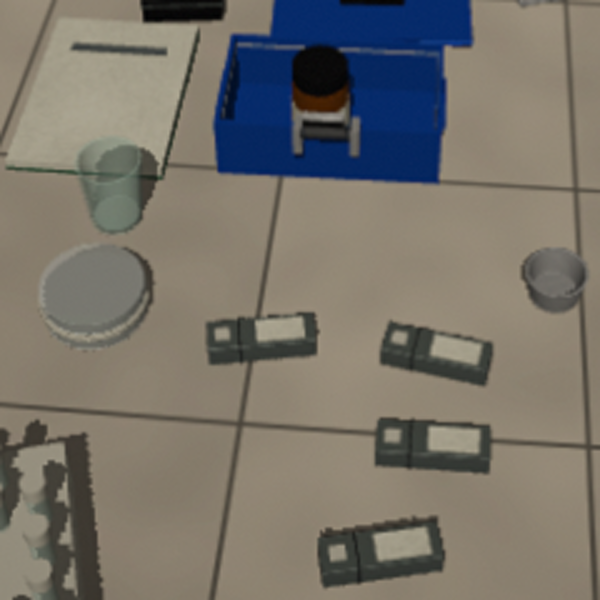

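```bash
cat >> h.py <<'E'
def rect(ci,pts,z):
    w=np.array([ray(ci,(u,v),z)[:2] for u,v in pts]).astype(np.float32)*1000
    (c,s,a)=cv2.minAreaRect(w); b=cv2.boxPoints((c,s,a)); e=b[1]-b[0]; e2=b[2]-b[1]
    l=e if np.hypot(*e)>np.hypot(*e2) else e2
    ang=np.degrees(np.arctan2(l[1],l[0])); ang=(ang+90)%180-90
    return np.round(c,1),np.round(s,1),round(float(ang),1)
def blobs(f,ci,z,lo,hi,mn,mx):
    hsv=cv2.cvtColor(f,cv2.COLOR_BGR2HSV); m=cv2.inRange(hsv,lo,hi)
    n,l,s,c=cv2.connectedComponentsWithStats(m)
    out=[]
    for i in range(1,n):
        if mn<s[i,4]<mx:
            ys,xs=np.where(l==i); out.append((c[i].round(),s[i,4],rect(ci,np.c_[xs,ys],z)))
    return out
E
python3 - <<'E'
from h import *
f=cv2.imread('pics/top0.png'); ci=manip.camera_info('top')
for z in(.067,.014):
  for b in blobs(f,ci,z,(105,150,40),(125,255,255),800,9000): print('blue',z,b)
hsv=cv2.cvtColor(f,cv2.COLOR_BGR2HSV)
print(hsv[212,192:212].tolist())
print(hsv[266,157:177].tolist())
print(hsv[236,515:532].tolist())
E
```

```text
blue 0.067 (array([295., 223.]), np.int32(3139), (array([558. , -21.8]), array([213.3, 125.4]), 1.0))
blue 0.067 (array([364., 231.]), np.int32(3355), (array([ 528.4, -204.9]), array([202.8, 122.2]), 3.3))
blue 0.067 (array([622., 218.]), np.int32(963), (array([ 548.1, -892.9]), array([ 72.9, 117.9]), -72.8))
blue 0.014 (array([295., 223.]), np.int32(3139), (array([565.6, -18.8]), array([220.8, 129.8]), 1.0))
blue 0.014 (array([364., 231.]), np.int32(3355), (array([ 534.9, -208.4]), array([210. , 126.5]), 3.3))
blue 0.014 (array([622., 218.]), np.int32(963), (array([ 555.3, -920.6]), array([ 75.5, 122.1]), -72.8))
[[11, 44, 172], [12, 42, 171], [13, 50, 172], [30, 15, 87], [16, 32, 151], [15, 40, 198], [14, 38, 195], [13, 38, 196], [16, 39, 192], [17, 39, 194], [16, 37, 193], [18, 34, 203], [17, 32, 151], [15, 17, 92], [40, 21, 36], [16, 50, 66], [4, 39, 97], [13, 50, 96], [11, 50, 97], [14, 54, 94]]
[[11, 45, 171], [13, 46, 168], [11, 45, 174], [15, 37, 123], [13, 15, 117], [16, 40, 197], [16, 41, 195], [14, 39, 196], [13, 39, 197], [14, 39, 198], [16, 38, 197], [16, 40, 204], [15, 39, 210], [30, 22, 105], [30, 14, 36], [156, 38, 34], [173, 23, 44], [7, 47, 70], [18, 50, 91], [17, 39, 91]]
[[142, 158, 108], [143, 177, 104], [142, 175, 111], [142, 170, 33], [48, 67, 19], [133, 164, 14], [145, 140, 20], [162, 47, 27], [170, 35, 22], [158, 54, 19], [85, 156, 18], [144, 108, 33], [142, 160, 62], [143, 167, 55], [142, 146, 54], [143, 164, 107], [143, 181, 107]]
```

```bash
python3 -m pendant '[[1,[0,0,-50],0],[1,[-10,-10,-40],0],[1,[-40,-42,0],0],[1,[-40,-42,0],0],[1,[-40,-42,0],0],[1,[-40,-42,0],0],[1,[-40,-42,0],0],[1,[-40,-42,0],0],[1,[-40,-42,0],0],[1,[-40,-42,0],0],[1,[-40,-42,0],0],[1,[-40,-42,0],0],[1,[-40,-42,0],0],[1,[-40,-42,0],0]]'
```

```text
time: 3.5
tcp_pos: [0.5451, -0.0441, 0.3178]
tool_rot: [-0.0, 0.793, -0.609, 0.0]
ft_force: [1.4, -1.2, -0.7]
width: 0.094
```

```bash
python3 -m pendant '[[1,[0,0,0],-10.7],[1,[0,0,0],-10.7],[1,[0,0,0],-10.7],[1,[0,0,0],-10.7],[1,[0,0,0],-10.7],[1,[0,0,0],-10.7],[1,[0,0,0],-10.7],[1,[0,0,0],0]]'; python3 - <<'E'
from h import *
s,p,r=st(); print(p,r.as_matrix().round(3),s['joint_pos'].round(2))
ci,f=snap('wrist','w1')
for t in('jar_mid','jar','box','clamp_tip','clamp_hinge'):
  for d in manip.landmark_of(t,'wrist'): print(t,round(d['p'],2),world(ci,d['xyz']).round(3))
E
```

```text
time: 4.5
tcp_pos: [0.5444, -0.0458, 0.3176]
tool_rot: [-0.0, 1.0, -0.001, 0.0]
ft_force: [-0.2, -0.2, -0.3]
width: 0.094
[ 0.54435209 -0.04578818  0.31755479] [[ 1.    -0.003  0.   ]
 [-0.003 -1.     0.   ]
 [ 0.    -0.    -1.   ]] [ 0.47  0.19 -0.58  1.75  0.11  1.23 -0.14]
jar_mid 0.5 [ 0.744  0.101 -0.004]
jar 0.59 [ 0.568 -0.004  0.006]
box 0.83 [ 0.557 -0.022  0.002]
clamp_tip 0.69 [0.556 0.081 0.12 ]
clamp_hinge 0.78 [0.555 0.057 0.081]
```

View pics/w1.png

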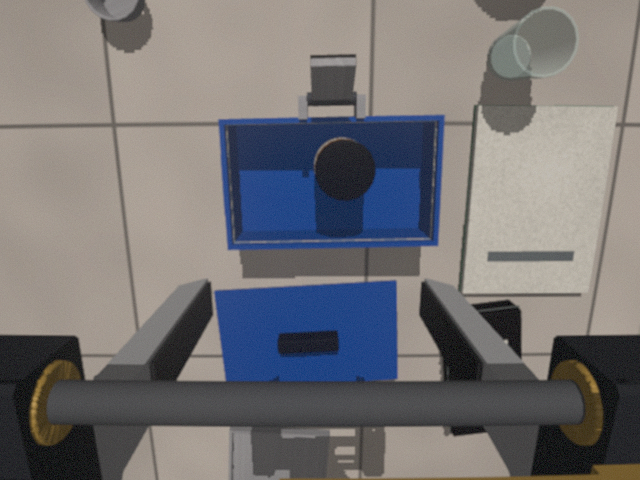

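```bash
python3 - <<'E'
from h import *
ci=manip.camera_info('wrist'); f=cv2.imread('pics/w1.png')
print('jar',ray(ci,(344,168),.105))
print('box',rect(ci,[(220,121),(443,116),(438,246),(228,249)],.067))
print('lid',rect(ci,[(217,291),(394,281),(398,378)],.014), rect(ci,[(279,334),(338,332),(338,352),(279,355)],.038))
print('clamp', [ray(ci,u,.122).round(3) for u in [(310,55),(356,55)]])
ct=manip.camera_info('top'); print('top jar', ray(ct,(288.5,216),.105))
E
```

```text
jar [ 0.56847581 -0.0029293   0.105     ]
box (array([560.4, -21.8]), array([209.5, 124.8]), 0.6)
lid (array([ 561.8, -160.7]), array([106.3, 243.6]), -28.1) (array([ 534.9, -204.9]), array([68.1, 26.3]), 1.9)
clamp [array([0.54 , 0.085, 0.122]), array([0.576, 0.085, 0.122])]
top jar [ 0.56670154 -0.00918992  0.105     ]
```

```bash
python3 -m pendant '[[1,[25,-42,0],0],[1,[0,0,60],0],[1,[0,0,60],0],[1,[0,0,50],0],[1,[0,0,40],0],[1,[0,0,25],0],[1,[0,0,14],0],[1,[0,0,0],0],[-1,[0,0,0],0],[-1,[0,0,0],0],[-1,[0,0,0],0],[-1,[0,0,0],0],[-1,[0,0,0],0],[-1,[0,0,0],0]]'; python3 - <<'E'
from h import *
snap('side','s1')
E
```

```text
time: 6.55
tcp_pos: [0.5696, -0.0037, 0.0687]
tool_rot: [0.0, 1.0, -0.001, 0.0]
ft_force: [-0.5, -0.8, 4.6]
width: 0.0538
```

View pics/s1.png

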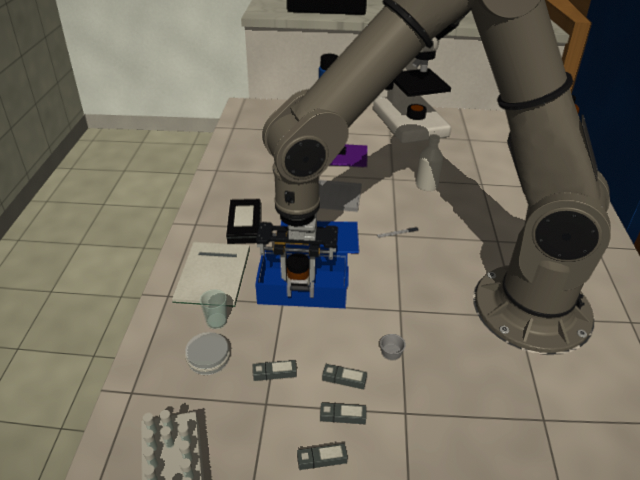

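```bash
python3 -m pendant '[[-1,[0,0,-10],0],[-1,[0,0,-25],0],[-1,[0,0,-40],0],[-1,[0,0,-40],0],[-1,[0,0,-25],0],[-1,[0,0,0],0],[-1,[-2,12,0],0],[-1,[-5,25,0],0],[-1,[-7,36,0],0],[-1,[-9,45,0],0],[-1,[-9,50,0],0],[-1,[-9,50,0],0],[-1,[-9,50,0],0],[-1,[-9,45,0],0],[-1,[-8,40,0],0],[-1,[-5,28,0],0],[-1,[-3,16,0],0],[-1,[-2,9,0],0],[-1,[0,0,0],0],[-1,[0,0,0],0]]'; python3 - <<'E'
from h import *
ci,f=snap('wrist','w2')
for t in('tray',):
  for d in manip.landmark_of(t,'wrist'): print(t,round(d['p'],2),world(ci,d['xyz']).round(3))
ci,f=snap('top','t2')
for t in('tray','jar_mid'):
  for d in manip.landmark_of(t,'top'): print(t,round(d['p'],2),world(ci,d['xyz']).round(3))
E
```

```text
time: 9.1
tcp_pos: [0.4922, -0.4084, 0.2085]
tool_rot: [-0.0, 1.0, -0.0, 0.0]
ft_force: [0.4, 0.5, -2.4]
width: 0.0535
tray 0.62 [ 0.49  -0.417  0.003]
tray 0.84 [ 0.493 -0.409  0.003]
jar_mid 0.7 [ 0.494 -0.412  0.196]
```

View pics/w2.png

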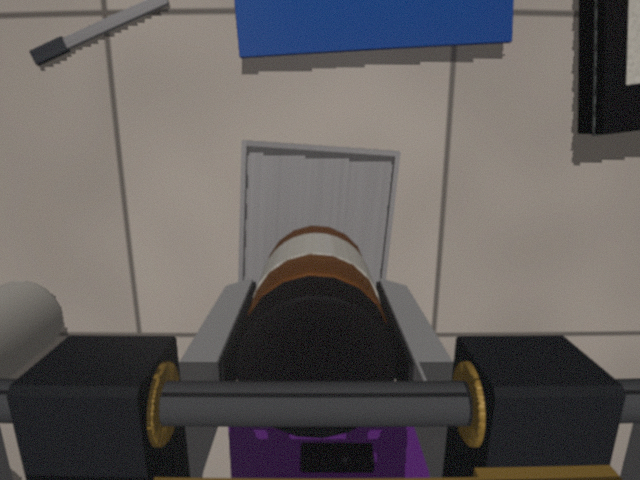

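```bash
python3 -m pendant '[[-1,[0,0,20],0],[-1,[0,0,35],0],[-1,[0,0,35],0],[-1,[0,0,25],0],[-1,[0,0,13],0],[-1,[0,0,6],0],[-1,[0,0,3],0],[-1,[0,0,2],0],[-1,[0,0,0],0]]'
```

```text
time: 10.48
tcp_pos: [0.4919, -0.4097, 0.0699]
tool_rot: [0.0, 1.0, -0.001, 0.0]
ft_force: [-0.1, -1.0, -3.2]
width: 0.0537
```

```bash
python3 -m pendant '[[-1,[0,0,1],0],[-1,[0,0,0.7],0],[-1,[0,0,0],0]]'
```

```text
time: 10.85
tcp_pos: [0.4918, -0.4096, 0.0678]
tool_rot: [0.0, 1.0, -0.001, 0.0]
ft_force: [0.3, 0.0, -1.9]
width: 0.0538
```

```bash
python3 -m pendant '[[-1,[0,0,1],0],[-1,[0,0,0],0],[-1,[0,0,0],0]]'
```

```text
time: 11.22
tcp_pos: [0.4918, -0.4096, 0.0677]
tool_rot: [0.0, 1.0, -0.001, 0.0]
ft_force: [-3.2, 2.2, 11.5]
width: 0.0536
```

```bash
python3 -m pendant '[[0.4,[0,0,0],0],[0.6,[0,0,0],0],[1,[0,0,0],0],[1,[0,0,0],0],[1,[0,0,-20],0],[1,[0,0,-50],0],[1,[0,0,-60],0],[1,[0,0,-60],0]]'; python3 - <<'E'
from h import *
snap('top','t3'); ci,f=snap('side','s3')
for t in('jar','jar_mid'):
  for d in manip.landmark_of(t,'side'): print(t,round(d['p'],2),world(ci,d['xyz']).round(3))
E
```

```text
time: 12.22
tcp_pos: [0.4916, -0.4093, 0.2603]
tool_rot: [0.0, 1.0, -0.001, 0.0]
ft_force: [0.7, -1.0, 0.4]
width: 0.0941
jar 0.84 [ 0.495 -0.413  0.004]
jar_mid 0.87 [ 0.494 -0.411  0.054]
```

View pics/s3.png

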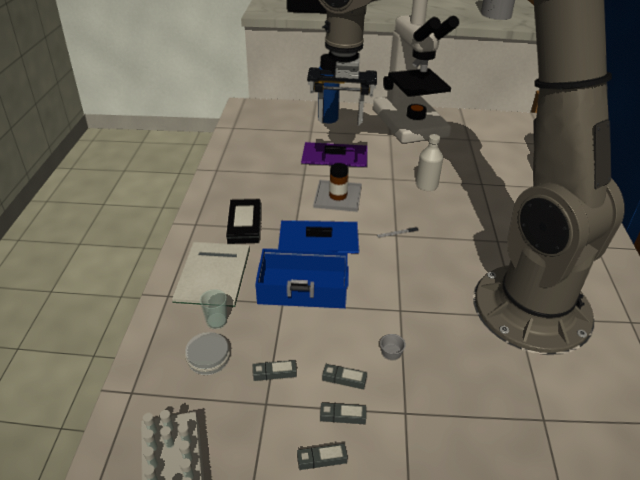

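View pics/t3.png

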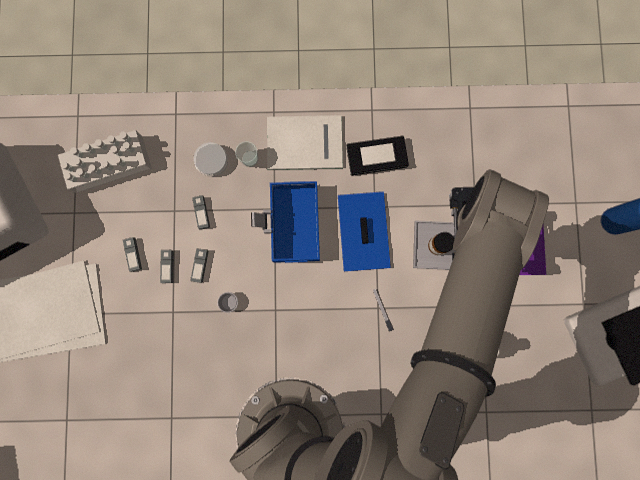

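```bash
python3 -m pendant '[[1,[0,-30,-30],0],[1,[3,-50,-20],0],[1,[3,-58,-10],0],[1,[3,-60,0],0],[1,[3,-60,0],0],[1,[3,-60,0],0],[1,[3,-60,0],0],[1,[3,-60,0],0],[1,[3,-60,0],0],[1,[3,-60,0],0],[1,[3,-60,0],0],[1,[3,-40,0],0],[1,[0,0,0],-10.5],[1,[0,0,0],-10.5],[1,[0,0,0],-10.5],[1,[0,0,0],-10.5],[1,[0,0,0],-10.5],[1,[0,0,0],-10.5],[1,[0,0,0],-10.5],[1,[0,0,0],-10.5]]'
python3 -m pendant '[[1,[0,0,0],-6],[1,[0,0,0],0]]'
cat > cases.py <<'E'
from h import *
import sys
s,p,r=st(); M=r.as_matrix(); print('tcp',p.round(4),'jaw ang',np.degrees(np.arctan2(M[1,0],M[0,0])).round(2),'t',s['time'])
ci,f=snap('wrist',sys.argv[1])
for t in('case1_mid','case2_mid','case3_mid','case4_mid','case5_mid'):
  for d in manip.landmark_of(t,'wrist'):
    if d['p']>.3: w=world(ci,d['xyz']); print(t,round(d['p'],2),w.round(3),proj(ci,w).round())
E
python3 cases.py w3
```

```text
time: 14.92
tcp_pos: [0.5254, 0.2481, 0.3161]
tool_rot: [-0.0, 0.742, 0.671, -0.001]
ft_force: [0.1, 1.3, -0.7]
width: 0.0938
time: 15.18
tcp_pos: [0.5256, 0.248, 0.3161]
tool_rot: [-0.0, 0.708, 0.706, -0.001]
ft_force: [-0.0, -0.1, -0.3]
width: 0.0941
tcp [0.5256 0.248  0.3161] jaw ang 89.87 t 15.175
case1_mid 0.62 [0.449 0.242 0.01 ] [310. 129.]
case3_mid 0.83 [0.447 0.329 0.014] [393. 127.]
case5_mid 0.83 [0.478 0.425 0.013] [480. 157.]
```

View pics/w3.png

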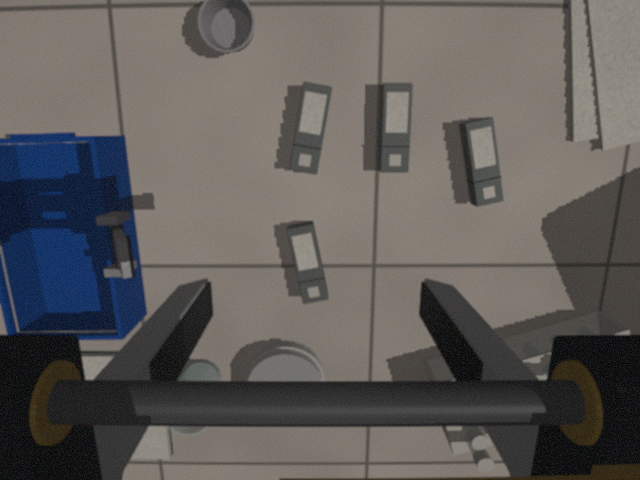

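```bash
python3 - <<'E'
from h import *
f=cv2.imread('pics/w3.png')[75:310,275:515]
cv2.imwrite('pics/w3z.png',cv2.resize(f,None,fx=2.5,fy=2.5,interpolation=cv2.INTER_CUBIC))
E
```

```text
(no output)
```

View pics/w3z.png

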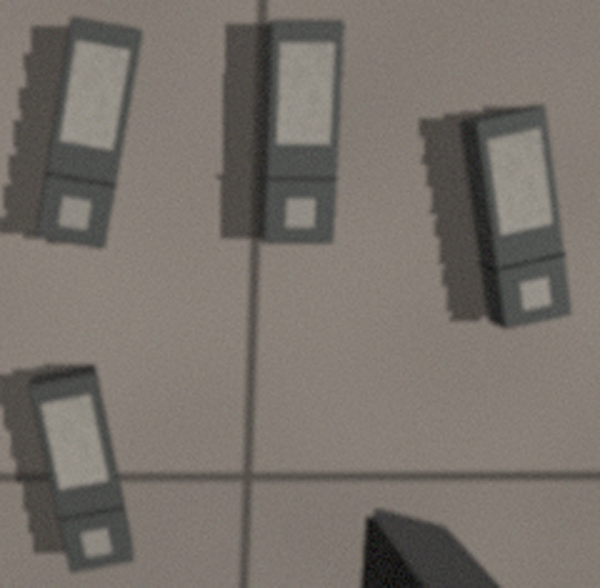

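```bash
cat > rc.py <<'E'
from h import *
def go(ci,d,s,ox,oy,z=.022):
    for k,v in d.items():
        print(k,rect(ci,[(a/s+ox,b/s+oy) for a,b in v],z))
E
python3 - <<'E'
from rc import *
go(manip.camera_info('wrist'),dict(A=[(30,383),(95,370),(134,558),(70,571)],C=[(72,18),(142,32),(105,247),(38,235)],B=[(270,22),(343,20),(332,243),(262,241)],D=[(475,120),(545,106),(571,313),(505,328)]),2.5,275,75)
E
```

```text
A (array([595.4, 239.6]), array([89.7, 29.9]), 11.2)
C (array([449.5, 243.4]), array([28.7, 88.1]), -9.9)
B (array([449. , 331.3]), array([29.7, 89.5]), -0.1)
D (array([483.5, 427.3]), array([89.3, 29.3]), 13.0)
```

```bash
python3 -m pendant '[[1,[-4,35,40],0],[1,[-4.4,35,50],-5],[1,[0,0,60],-6.3],[0.2,[0,0,60],0],[0.2,[0,0,40],0],[0.2,[0,0,22],0],[0.2,[0,0,12],0],[0.2,[0,0,7],0],[0.2,[0,0,0],0],[-1,[0,0,0],0],[-1,[0,0,0],0],[-1,[0,0,0],0],[-1,[0,0,0],0]]'
```

```text
time: 17.1
tcp_pos: [0.5961, 0.2398, 0.0262]
tool_rot: [0.0, 0.635, 0.773, 0.0]
ft_force: [-0.6, -1.5, 5.2]
width: 0.0298
```

```bash
python3 -m pendant '[[-1,[0,0,-15],0],[-1,[0,0,-40],0],[-1,[0,0,-60],5.2],[-1,[0,0,-60],5.2],[-1,[-20,-6,0],0],[-1,[-40,-13,0],0],[-1,[-50,-16,0],0],[-1,[-55,-17,0],0],[-1,[-50,-16,0],0],[-1,[-40,-13,0],0],[-1,[-20,-6,0],0],[-1,[-5,-1,0],0],[-1,[0,0,0],0]]'; python3 cases.py w4
```

```text
time: 18.73
tcp_pos: [0.512, -0.0407, 0.2012]
tool_rot: [0.0, 0.702, 0.712, 0.0]
ft_force: [0.2, 1.0, -1.0]
width: 0.0294
tcp [ 0.512  -0.0407  0.2012] jaw ang 90.82 t 18.725
case2_mid 0.88 [ 0.513 -0.038  0.188] [323. 310.]
```

View pics/w4.png

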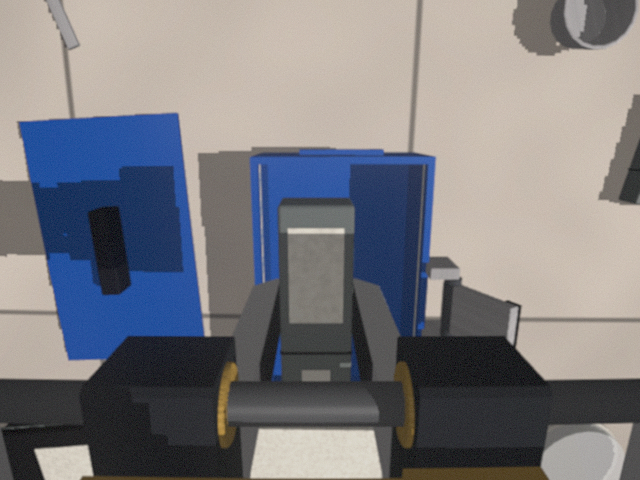

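```bash
python3 -m pendant '[[-1,[0,0,30],0],[-1,[0,0,50],0],[-1,[0,0,45],0],[-1,[0,0,25],0],[-1,[0,0,12],0],[-1,[0,0,5],0],[-1,[0,0,2],0],[-1,[0,0,1],0],[-1,[0,0,0],0]]'
```

```text
time: 20.15
tcp_pos: [0.5121, -0.0415, 0.0313]
tool_rot: [0.0, 0.702, 0.712, 0.0]
ft_force: [0.8, -0.4, -0.4]
width: 0.0297
```

```bash
python3 -m pendant '[[-1,[0,0,1],0],[-0.1,[0,0,0],0],[-0.1,[0,0,0],0],[-0.1,[0,0,0],0],[-0.1,[0,0,-15],0],[-0.1,[0,0,-50],0],[0.2,[0,0,-60],0],[0.2,[0,0,-55],0],[1,[0,0,-30],0],[1,[0,0,0],0]]'; python3 cases.py w5;python3 - <<'E'
from h import *
snap('top','t5')
E
```

```text
time: 21.4
tcp_pos: [0.5127, -0.0412, 0.2426]
tool_rot: [0.002, 0.702, 0.712, 0.001]
ft_force: [-0.2, -0.7, -0.1]
width: 0.0729
tcp [ 0.5127 -0.0412  0.2426] jaw ang 90.79 t 21.4
case1_mid 0.61 [0.447 0.244 0.011] [630. 146.]
case2_mid 0.96 [ 0.516 -0.04   0.016] [318. 217.]
case5_mid 0.6 [ 0.347  0.164 -0.002] [552.  28.]
```

View pics/w5.png

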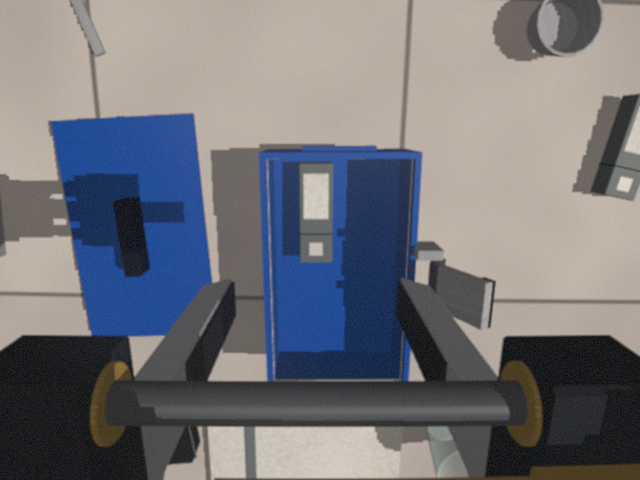

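View pics/t5.png

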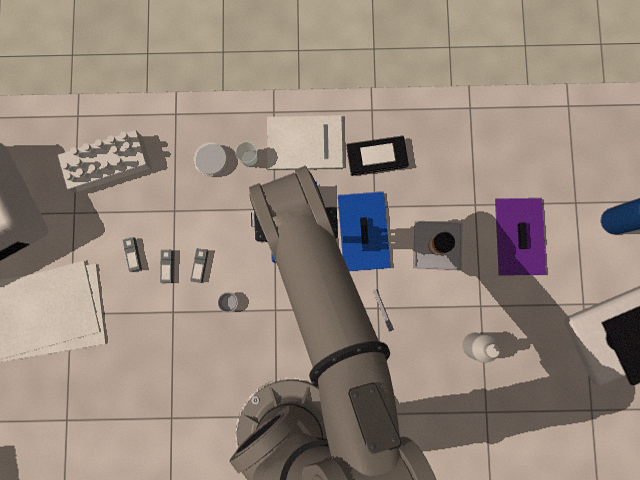

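```bash
python3 -m pendant '[[1,[25,-5,0],0],[1,[45,-9,0],0],[1,[55,-11,0],0],[1,[55,-11,0],0],[1,[50,-10,0],0],[1,[35,-8,0],0],[1,[20.5,-5,0],0],[1,[0,0,0],0],[1,[0,0,0],0]]'; python3 cases.py w6;python3 - <<'E'
from h import *
f=cv2.imread('pics/w6.png')[110:350,250:580]
cv2.imwrite('pics/w6z.png',cv2.resize(f,None,fx=2.4,fy=2.4,interpolation=cv2.INTER_CUBIC))
E
```

```text
time: 22.88
tcp_pos: [0.4489, 0.2426, 0.2394]
tool_rot: [-0.0, 0.702, 0.712, -0.0]
ft_force: [0.1, -0.4, -0.4]
width: 0.0939
tcp [0.4489 0.2426 0.2394] jaw ang 90.78 t 22.875
case1_mid 0.58 [0.448 0.244 0.008] [317. 212.]
case2_mid 0.56 [ 0.513 -0.043  0.02 ] [ 16. 278.]
case3_mid 0.69 [0.446 0.332 0.012] [413. 213.]
case4_mid 0.49 [ 0.346  0.162 -0.003] [227.  97.]
```

View pics/w6.png

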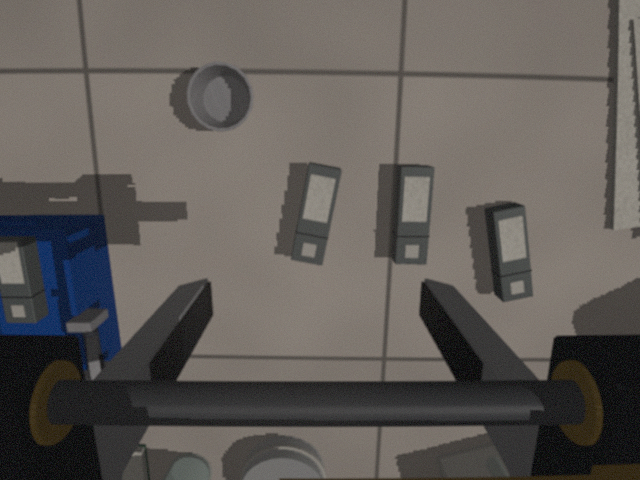

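```bash
python3 -m pendant '[[1,[0.8,0.6,20],5.3],[0.2,[0,0,40],5.4],[0.2,[0,0,55],0],[0.2,[0,0,45],0],[0.2,[0,0,27],0],[0.2,[0,0,15],0],[0.2,[0,0,8],0],[0.2,[0,0,4],0],[0.2,[0,0,0],0],[-1,[0,0,0],0],[-1,[0,0,0],0],[-1,[0,0,0],0],[-1,[0,0,0],0]]'
```

```text
time: 24.8
tcp_pos: [0.4495, 0.2441, 0.026]
tool_rot: [0.0, 0.765, 0.643, 0.0]
ft_force: [-1.2, -2.3, 4.2]
width: 0.0299
```

```bash
python3 -m pendant '[[-1,[0,0,-15],0],[-1,[0,0,-40],0],[-1,[0,0,-60],-5.3],[-1,[0,0,-60],-5.4],[-1,[-20,10,0],0],[-1,[-40,22,0],0],[-1,[-50,28,0],0],[-1,[-55,30,0],0],[-1,[-50,28,0],0],[-1,[-40,22,0],0],[-1,[-22,12,0],0],[-1,[-10,4,0],0],[-1,[0,0,0],0]]'; python3 cases.py w7
```

```text
time: 26.42
tcp_pos: [0.609, -0.0397, 0.201]
tool_rot: [-0.0, 0.702, 0.712, 0.0]
ft_force: [-0.6, -0.1, -0.9]
width: 0.0295
tcp [ 0.609  -0.0397  0.201 ] jaw ang 90.84 t 26.425
case2_mid 0.85 [ 0.515 -0.041  0.019] [316. 105.]
case3_mid 0.66 [ 0.513 -0.04   0.019] [317. 102.]
```

View pics/w7.png

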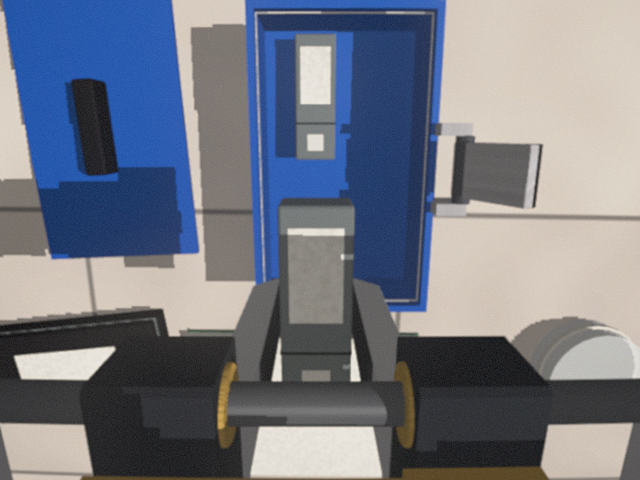

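```bash
python3 - <<'E'
from h import *
ci=manip.camera_info('wrist')
for n,u,z in [('hi outer',(400,311),.067),('hi inner',(400,302),.067),('lo inner',(350,11),.067),('-y in',(258,200),.067),('+y in',(434,150),.067),('A lo',(315,36),.027),('A hi',(315,158),.027),('A l',(297,100),.027),('A r',(335,100),.027)]: print(n,ray(ci,u,z).round(4))
E
```

```text
hi outer [0.6634 0.0237 0.067 ]
hi inner [0.6562 0.0232 0.067 ]
lo inner [ 0.4615 -0.0204  0.067 ]
-y in [ 0.582 -0.08   0.067]
+y in [0.5462 0.0391 0.067 ]
A lo [ 0.4683 -0.0423  0.027 ]
A hi [ 0.5552 -0.041   0.027 ]
A l [ 0.5128 -0.055   0.027 ]
A r [ 0.5124 -0.0267  0.027 ]
```

```bash
python3 -m pendant '[[-1,[0,-1.5,30],0],[-1,[0,0,50],0],[-1,[0,0,45],0],[-1,[0,0,25],0],[-1,[0,0,12],0],[-1,[0,0,5],0],[-1,[0,0,2],0],[-1,[0,0,1],0],[-1,[0,0,0],0]]'
```

```text
time: 27.85
tcp_pos: [0.6081, -0.0407, 0.0313]
tool_rot: [0.0, 0.702, 0.712, 0.0]
ft_force: [0.4, 0.2, -1.2]
width: 0.0297
```

```bash
python3 -m pendant '[[-1,[0,0,1],0],[-0.1,[0,0,0],0],[-0.1,[0,0,0],0],[-0.1,[0,0,0],0],[-0.1,[0,0,-15],0],[-0.1,[0,0,-50],0],[0.2,[0,0,-60],0],[0.2,[0,0,-60],0],[1,[0,0,-25],0],[1,[25,-10,0],0],[1,[50,-21,0],0],[1,[55,-23,0],0],[1,[55,-23,0],0],[1,[55,-23,0],0],[1,[55,-23,0],0],[1,[50,-20,0],0],[1,[20,-8,0],0],[1,[9,-3,0],0.9],[1,[0,0,0],0],[1,[0,0,0],0]]'; python3 cases.py w8; python3 - <<'E'
from h import *
snap('side','s8')
E
```

```text
time: 30.35
tcp_pos: [0.4493, 0.3301, 0.2399]
tool_rot: [0.0, 0.708, 0.706, -0.0]
ft_force: [-0.3, -0.2, 0.1]
width: 0.094
tcp [0.4493 0.3301 0.2399] jaw ang 89.81 t 30.35
case3_mid 0.75 [0.447 0.329 0.011] [314. 211.]
case5_mid 0.77 [0.478 0.424 0.019] [417. 246.]
```

View pics/w8.png

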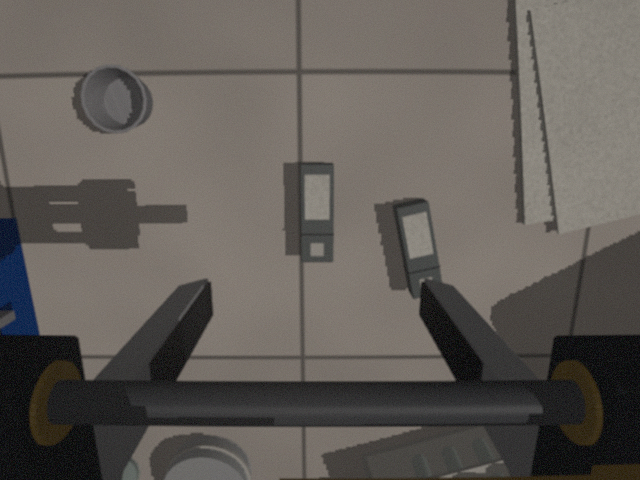

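View pics/s8.png

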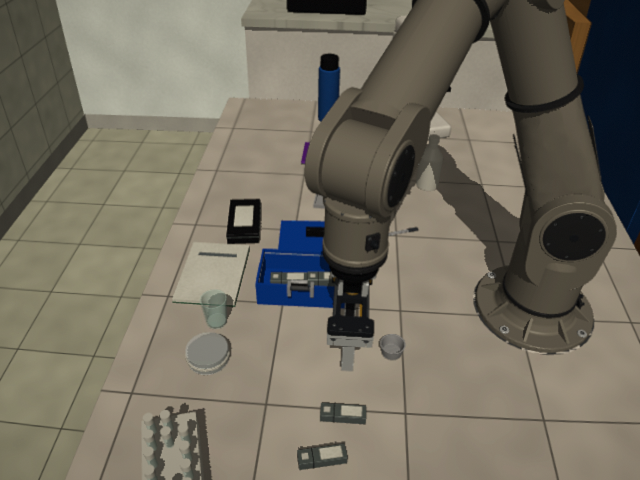

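```bash
python3 -m pendant '[[1,[1,0,30],0],[0.2,[0,0,50],0],[0.2,[0,0,55],0],[0.2,[0,0,40],0],[0.2,[0,0,22],0],[0.2,[0,0,10],0],[0.2,[0,0,5],0],[0.2,[0,0,2.5],0],[0.2,[0,0,0],0],[-1,[0,0,0],0],[-1,[0,0,0],0],[-1,[0,0,0],0],[-1,[0,0,0],0]]'
```

```text
time: 32.33
tcp_pos: [0.4487, 0.3323, 0.0255]
tool_rot: [0.0, 0.708, 0.706, 0.0]
ft_force: [0.4, -1.4, 2.8]
width: 0.0299
```

```bash
python3 -m pendant '[[-1,[0,0,-15],0],[-1,[0,0,-40],0],[-1,[0,0,-60],-1],[-1,[0,0,-60],0],[-1,[-25,4,0],0],[-1,[-45,7,0],0],[-1,[-55,8,0],0],[-1,[-55,9,0],0],[-1,[-55,9,0],0],[-1,[-55,8,0],0],[-1,[-45,7,0],0],[-1,[-25,4,0],0],[-1,[-14.4,2,0],0],[-1,[0,0,0],0],[-1,[0,0,0],0]]'; python3 cases.py w9
```

```text
time: 34.2
tcp_pos: [0.5124, -0.0398, 0.2006]
tool_rot: [-0.0, 0.701, 0.713, 0.0]
ft_force: [0.3, 0.5, -0.3]
width: 0.0298
tcp [ 0.5124 -0.0398  0.2006] jaw ang 90.99 t 34.2
case3_mid 0.7 [ 0.51  -0.042  0.187] [311. 302.]
```

View pics/w9.png

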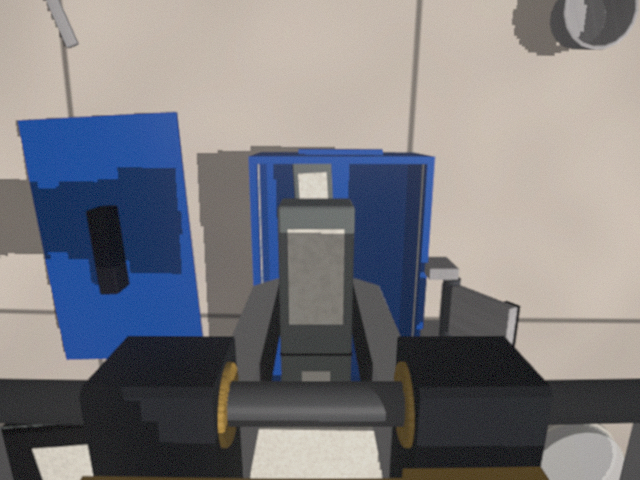

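```bash
python3 -m pendant '[[-1,[-1.3,0,30],0],[-1,[0,0,45],0],[-1,[0,0,35],0],[-1,[0,0,20],0],[-1,[0,0,9],0],[-1,[0,0,5],0],[-1,[0,0,2],0],[-1,[0,0,1],0],[-1,[0,0,0],0]]'
```

```text
time: 35.62
tcp_pos: [0.5127, -0.0426, 0.0537]
tool_rot: [0.0, 0.702, 0.713, 0.0]
ft_force: [0.1, 0.3, -0.2]
width: 0.03
```

```bash
python3 -m pendant '[[-1,[0,0,1],0],[-1,[0,0,0.5],0],[-1,[0,0,0],0]]'
```

```text
time: 36.0
tcp_pos: [0.5127, -0.0426, 0.0524]
tool_rot: [0.0, 0.702, 0.713, -0.0]
ft_force: [-4.3, -0.9, 13.5]
width: 0.03
```

```bash
python3 -m pendant '[[-0.1,[0,0,0],0],[-0.1,[0,0,0],0],[-0.1,[0,0,0],0],[-0.1,[0,0,-15],0],[-0.1,[0,0,-50],0],[0.2,[0,0,-60],0],[1,[0,0,-60],0],[1,[20,-1,-5],0],[1,[50,-2,0],0],[1,[60,-3,0],0],[1,[60,-3,0],0],[1,[60,-3,0],0],[1,[60,-3,0],0],[1,[60,-3,0],0],[1,[50,-2,0],0],[1,[35,-2,0],0],[1,[15.4,0,0],0],[1,[0,0,0],-6.1],[1,[0,0,0],-6.1],[1,[0,0,0],0]]'; python3 cases.py w10; python3 - <<'E'
from h import *
ci,f=snap('side','s10');cv2.imwrite('pics/s10z.png',cv2.resize(f[230:320,240:370],None,fx=5,fy=5,interpolation=cv2.INTER_CUBIC))
E
```

```text
time: 38.5
tcp_pos: [0.4832, 0.4268, 0.2417]
tool_rot: [-0.0, 0.622, 0.783, -0.0]
ft_force: [-0.4, -0.4, -0.4]
width: 0.0943
tcp [0.4832 0.4268 0.2417] jaw ang 103.04 t 38.5
case5_mid 0.9 [0.478 0.424 0.014] [314. 208.]
```

View pics/w10.png

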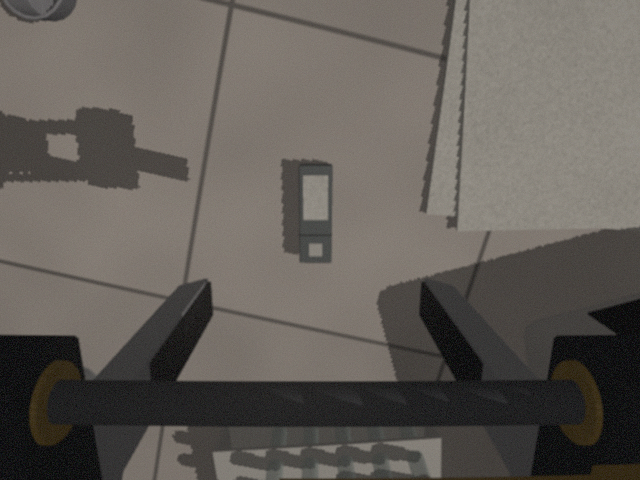

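View pics/s10z.png

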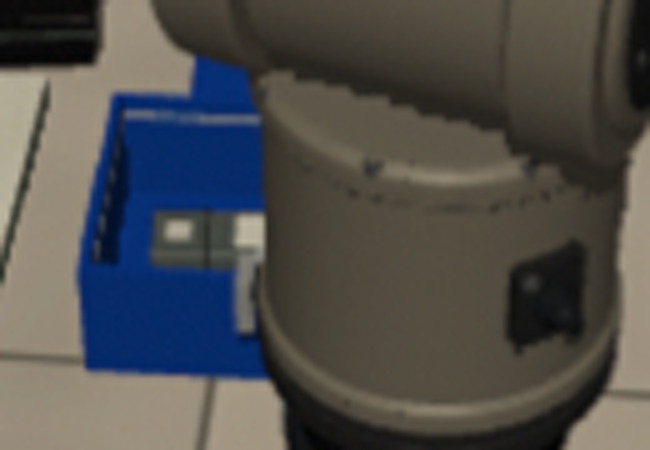

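```bash
python3 -m pendant '[[1,[0.5,0,30],0],[0.2,[0,0,50],0],[0.2,[0,0,55],0],[0.2,[0,0,40],0],[0.2,[0,0,23],0],[0.2,[0,0,10],0],[0.2,[0,0,5],0],[0.2,[0,0,3],0],[0.2,[0,0,0],0],[-1,[0,0,0],0],[-1,[0,0,0],0],[-1,[0,0,0],0],[-1,[0,0,0],0]]'
```

```text
time: 40.48
tcp_pos: [0.4831, 0.428, 0.0259]
tool_rot: [0.0, 0.622, 0.783, 0.0]
ft_force: [0.1, -0.7, 2.6]
width: 0.0299
```

```bash
python3 -m pendant '[[-1,[0,0,-15],0],[-1,[0,0,-40],0],[-1,[0,0,-60],6.1],[-1,[0,0,-60],6.1],[-1,[-25,6,0],0],[-1,[-45,11,0],0],[-1,[-56,14,0],0],[-1,[-56,14,0],0],[-1,[-56,14,0],0],[-1,[-56,14,0],0],[-1,[-56,14,0],0],[-1,[-50,13,0],0],[-1,[-40,10,0],0],[-1,[-21,5.7,0],0],[-1,[-10.4,2,0],0],[-1,[0,0,0],0],[-1,[0,0,0],0]]'; python3 cases.py w11
```

```text
time: 42.6
tcp_pos: [0.6079, -0.0398, 0.201]
tool_rot: [-0.0, 0.701, 0.713, 0.0]
ft_force: [0.5, -0.4, -1.8]
width: 0.0298
tcp [ 0.6079 -0.0398  0.201 ] jaw ang 91.02 t 42.6
case1_mid 0.82 [ 0.598 -0.03   0.015] [328. 212.]
case3_mid 0.65 [ 0.509 -0.042  0.038] [315.  96.]
case5_mid 0.96 [ 0.603 -0.044  0.188] [307. 296.]
case5_mid 0.31 [0.746 0.21  0.001] [574. 366.]
```

View pics/w11.png

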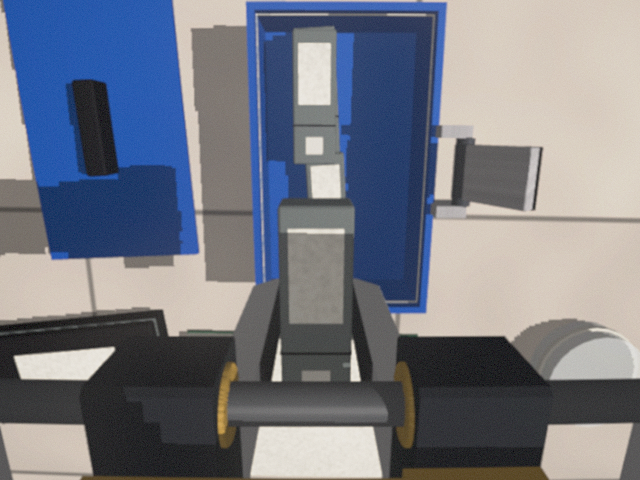

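```bash
python3 -m pendant '[[-1,[50,20,0],0],[-1,[55,20,0],0],[-1,[30,0,0],0],[-1,[0,0,0],0],[-1,[0,0,0],0]]'; python3 cases.py w12; python3 - <<'E'
from h import *
snap('top','t12'); snap('side','s12')
E
```

```text
time: 43.52
tcp_pos: [0.646, 0.0934, 0.2007]
tool_rot: [0.0, 0.702, 0.712, -0.0]
ft_force: [0.5, -0.0, -0.9]
width: 0.0298
tcp [0.646  0.0934 0.2007] jaw ang 90.87 t 43.525
case1_mid 0.59 [ 0.599 -0.03   0.014] [164. 164.]
case2_mid 0.57 [ 0.51  -0.039  0.019] [140.  43.]
case3_mid 0.85 [ 0.51  -0.043  0.041] [123.  37.]
case5_mid 0.81 [0.64  0.092 0.19 ] [314. 296.]
```

View pics/w12.png

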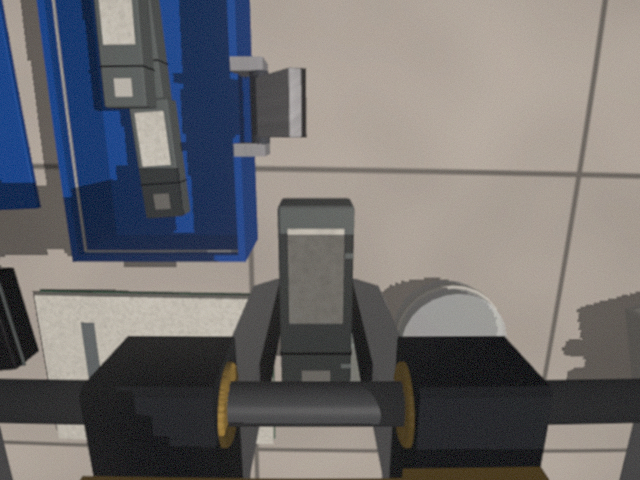

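View pics/t12.png

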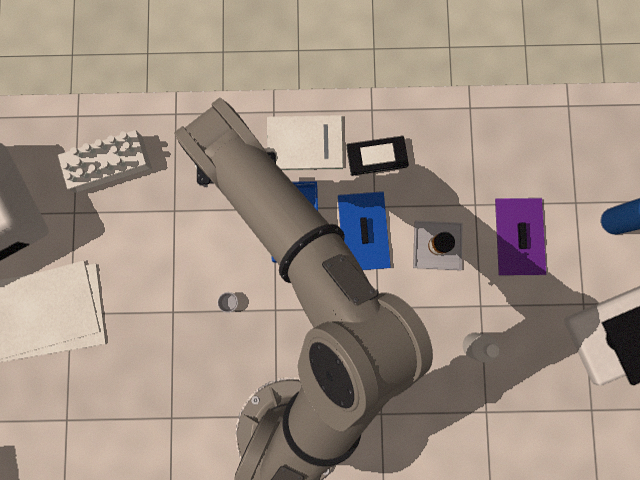

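```bash
python3 - <<'E'
from h import *
f=cv2.imread('pics/w12.png')[0:270,40:310]
cv2.imwrite('pics/w12z.png',cv2.resize(f,None,fx=2.2,fy=2.2,interpolation=cv2.INTER_CUBIC))
E
```

```text
(no output)
```

View pics/w12z.png

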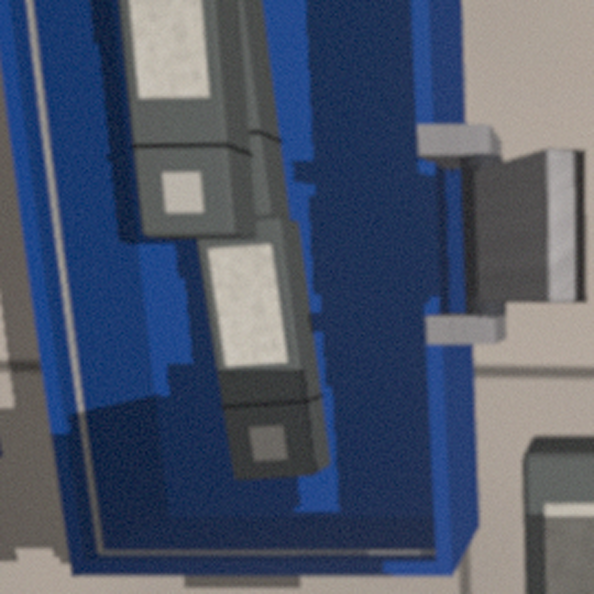

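```bash
python3 - <<'E'
from h import *
ci=manip.camera_info('wrist')
P=lambda a,b,z=.027: ray(ci,(a/2.2+40,b/2.2),z)[:2]*1000
c1,c2,l=P(233,478),P(308,472),P(200,245); r=P(274,222)
print(c1,c2,l,r, np.linalg.norm(c1-c2))
d1=c1-l; d2=c2-r; print(np.degrees(np.arctan2(d1[1],d1[0])),np.degrees(np.arctan2(d2[1],d2[0])),np.linalg.norm(d2))
for d in(d1,d2):print('centre',(c1+c2)/2-45*d/np.linalg.norm(d))
print('B end',P(142,237,.049),P(238,237,.049),'box hi in',P(100,553,.067),P(435,550,.067), P(72,574,.067))
E
```

```text
[640.30978451 -41.98044634] [637.73534775 -14.43857769] [559.16102025 -46.85340806] [551.45502393 -20.80694926] 27.661927870781224
3.4364696873485765 4.221360526769242 86.51503011109226
centre [594.1034817  -30.90689109]
centre [594.14464646 -31.52196212]
B end [557.70682085 -56.19166196] [557.53610225 -25.17873355] box hi in [657.72538894 -71.9706677 ] [655.03338317  38.09386506] [665.07382013 -82.27683969]
```

```bash
python3 -m pendant '[[-1,[-30,-10,0],0],[-1,[-45,-15,0],0],[-1,[-35,-11,0],0],[-1,[-13.8,-4.4,0],-3],[-1,[0,0,20],0],[-1,[0,0,40],0],[-1,[0,0,40],0],[-1,[0,0,25],0],[-1,[0,0,12],0],[-1,[0,0,6],0],[-1,[0,0,3],0],[-1,[0,0,1],0],[-1,[0,0,0],0]]'
```

```text
time: 45.55
tcp_pos: [0.6078, -0.0304, 0.0543]
tool_rot: [0.0, 0.683, 0.731, 0.0]
ft_force: [-0.3, -0.8, -1.5]
width: 0.0298
```

```bash
python3 -m pendant '[[-1,[0,0,1],0],[-1,[0,0,0.7],0],[-1,[0,0,0],0]]'
```

```text
time: 45.92
tcp_pos: [0.6077, -0.0304, 0.0529]
tool_rot: [0.0, 0.683, 0.731, -0.0]
ft_force: [-3.9, -0.6, 11.9]
width: 0.0294
```

```bash
python3 -m pendant '[[-0.1,[0,0,0],0],[-0.1,[0,0,0],0],[-0.1,[0,0,0],0],[-0.1,[0,0,-15],0],[-0.1,[0,0,-50],0],[0.2,[0,0,-60],0],[1,[0,0,-60],0],[1,[-20,-20,-40],0],[1,[-40,-30,-20],0],[1,[-40,-20,0],3],[1,[0,0,0],0],[1,[0,0,0],0]]'; python3 cases.py w13; python3 - <<'E'
from h import *
ci,f=snap('side','s13');cv2.imwrite('pics/s13z.png',cv2.resize(f[230:320,240:370],None,fx=5,fy=5,interpolation=cv2.INTER_CUBIC))
ci=manip.camera_info('wrist')
snap('wrist','w13b')
for t in('lid_handle','lid','box','clamp_tip','clamp_hinge'):
  for d in manip.landmark_of(t,'wrist'): print(t,round(d['p'],2),world(ci,d['xyz']).round(3))
E
```

```text
time: 47.42
tcp_pos: [0.5445, -0.1343, 0.2978]
tool_rot: [0.0, 0.701, 0.713, 0.0]
ft_force: [-0.3, -0.1, 0.3]
width: 0.0938
tcp [ 0.5445 -0.1343  0.2978] jaw ang 90.92 t 47.425
case1_mid 0.53 [ 0.596 -0.027  0.015] [414. 253.]
case2_mid 0.57 [ 0.529 -0.207 -0.003] [248. 186.]
case3_mid 0.55 [ 0.51  -0.042  0.039] [410. 174.]
case5_mid 0.92 [ 0.603 -0.034  0.043] [413. 267.]
lid_handle 0.87 [ 0.533 -0.209  0.027]
lid_handle 0.43 [ 0.51  -0.044  0.04 ]
lid 0.74 [ 0.53  -0.208 -0.001]
lid 0.64 [ 0.741 -0.256  0.001]
box 0.77 [ 0.556 -0.018  0.   ]
box 0.55 [ 0.346  0.16  -0.004]
clamp_tip 0.83 [0.559 0.084 0.12 ]
clamp_tip 0.4 [0.742 0.106 0.003]
clamp_hinge 0.98 [0.557 0.054 0.083]
clamp_hinge 0.6 [ 0.745  0.106 -0.001]
```

View pics/w13.png

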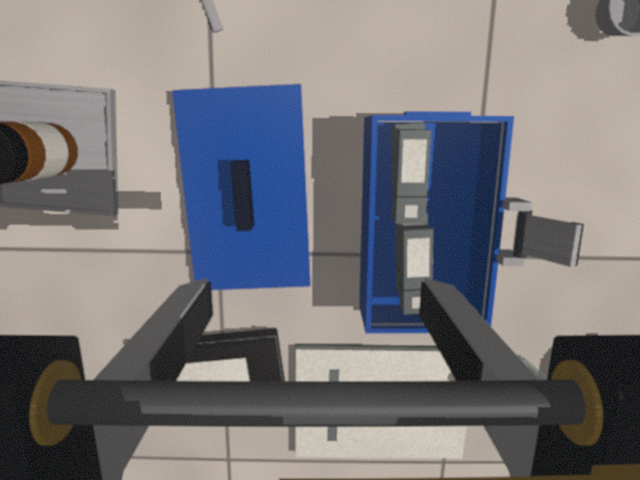

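View pics/s13z.png

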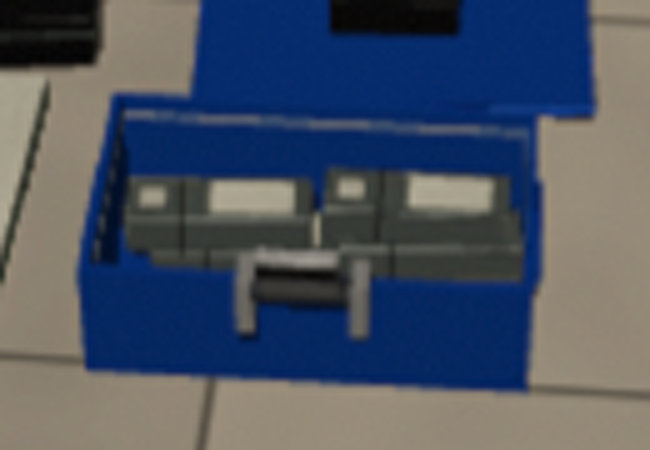

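```bash
python3 - <<'E'
from h import *
f=cv2.imread('pics/w13b.png')
cv2.imwrite('pics/w13z.png',cv2.resize(f[75:345,160:530],None,fx=2.1,fy=2.1,interpolation=cv2.INTER_CUBIC))
E
```

```text
(no output)
```

View pics/w13z.png

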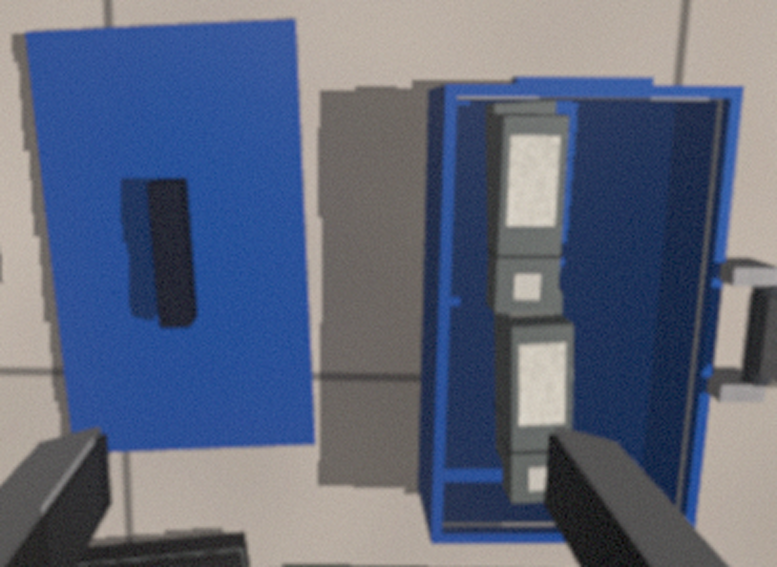

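```bash
python3 - <<'E'
from h import *
ci=manip.camera_info('wrist')
g=lambda L:[(a/2.1+160,b/2.1+75) for a,b in L]
print('lid',rect(ci,g([(27,33),(294,19),(313,443),(74,452)]),.014),[ray(ci,p,.014).round(4)[:2].tolist() for p in g([(27,33),(294,19),(313,443),(74,452)])])
print('box',rect(ci,g([(432,88),(741,88),(433,542)]),.067),[ray(ci,p,.067).round(4)[:2].tolist() for p in g([(432,88),(741,88),(433,542)])])
print('handle top',[ray(ci,p,.038).round(4)[:2].tolist() for p in g([(150,181),(187,181),(196,322),(161,327)])])
E
```

```text
lid (array([ 534.1, -209.1]), array([210.6, 126.1]), 3.1) [[0.4332, -0.2775], [0.4255, -0.1519], [0.6355, -0.1405], [0.6426, -0.2664]]
box (array([558.2, -22. ]), array([207.8, 130.5]), 2.7) [[0.4575, -0.0921], [0.4546, 0.0384], [0.665, -0.0822]]
handle top [[0.4997, -0.2169], [0.4995, -0.1998], [0.566, -0.197], [0.5687, -0.2138]]
```

```bash
python3 -m pendant '[[1,[-40,-6,0],0],[1,[-34.5,-5,20],-2.2],[0.3,[0,0,55],0],[0.1,[0,0,60],0],[0.1,[0,0,50],0],[0.1,[0,0,35],0],[0.1,[0,0,20],0],[0.1,[0,0,10],0],[0.1,[0,0,6],0],[0.1,[0,0,2.5],0],[0.1,[0,0,0],0]]'; python3 - <<'E'
from h import *
s,p,r=st(); print(p,s['width'],s['ft_force'])
snap('wrist','w14')
E
```

```text
time: 49.45
tcp_pos: [0.5349, -0.2097, 0.0392]
tool_rot: [0.0, 0.688, 0.726, 0.0]
ft_force: [-1.2, 0.6, -0.1]
width: 0.0517
[ 0.53494755 -0.20973045  0.03915714] 0.05170174148091952 [-1.16245495  0.57955178 -0.05906842]
```

View pics/w14.png

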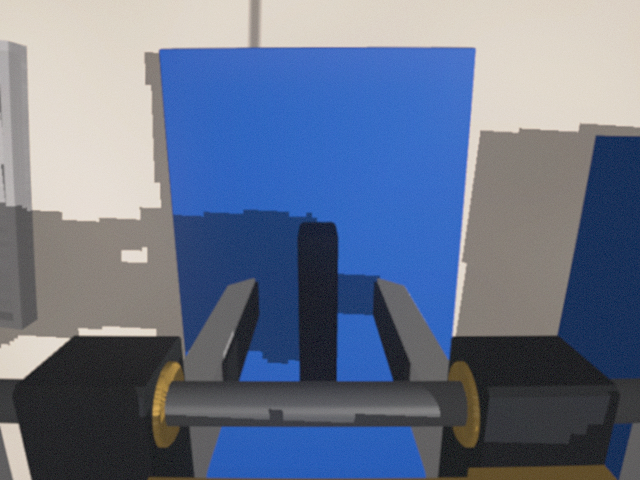

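```bash
python3 -m pendant '[[-1,[0,0,0],0],[-1,[0,0,0],0],[-1,[0,0,0],0],[-1,[0,0,0],0],[-1,[0,0,0],0],[-1,[0,0,-10],0],[-1,[0,0,-30],0],[-1,[0,0,-50],0],[-1,[0,0,-50],0],[-1,[0,0,-20],0],[-1,[0,0,0],0],[-1,[0,0,0],0]]'; python3 - <<'E'
from h import *
ci=manip.camera_info('wrist'); s,p,r=st(); 
ci,f=snap('wrist','w15'); snap('side','s15')
print(p)
E
```

```text
time: 51.0
tcp_pos: [0.5338, -0.2096, 0.197]
tool_rot: [-0.001, 0.688, 0.726, -0.0]
ft_force: [0.8, 0.1, -1.8]
width: 0.0156
[ 0.53377529 -0.20960149  0.19699504]
```

View pics/w15.png

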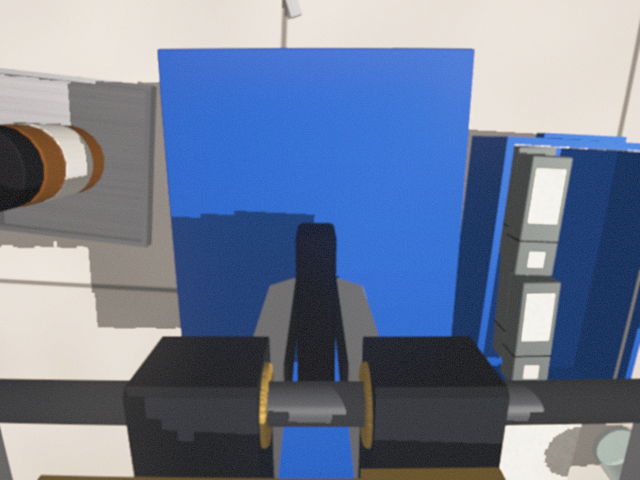

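View pics/s15.png

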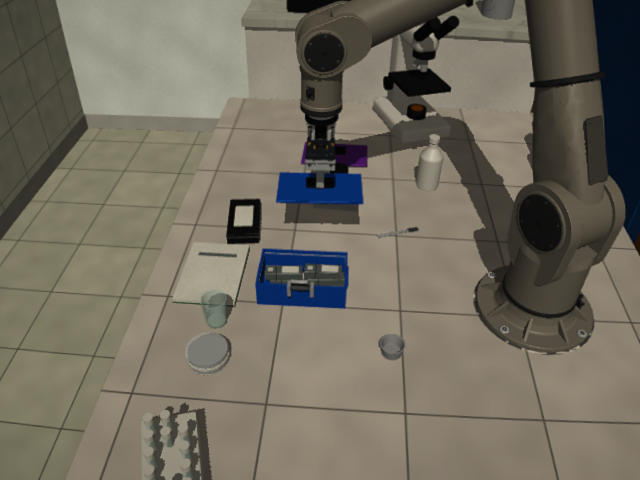

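```bash
python3 - <<'E'
from h import *
ci=manip.camera_info('wrist'); s,p,r=st()
M=r.as_matrix()
for u in [(160,49),(472,49)]: print((M.T@(ray(ci,u,p[2]-.025)-p)*1000).round(1))
ct,f=snap('top','t15')
cv2.imwrite('pics/t15z.png',cv2.resize(f[170:275,240:400],None,fx=5,fy=5,interpolation=cv2.INTER_CUBIC))
E
```

```text
[ -62.7 -105.9   25.1]
[  62.6 -106.    25.3]
```

View pics/t15z.png

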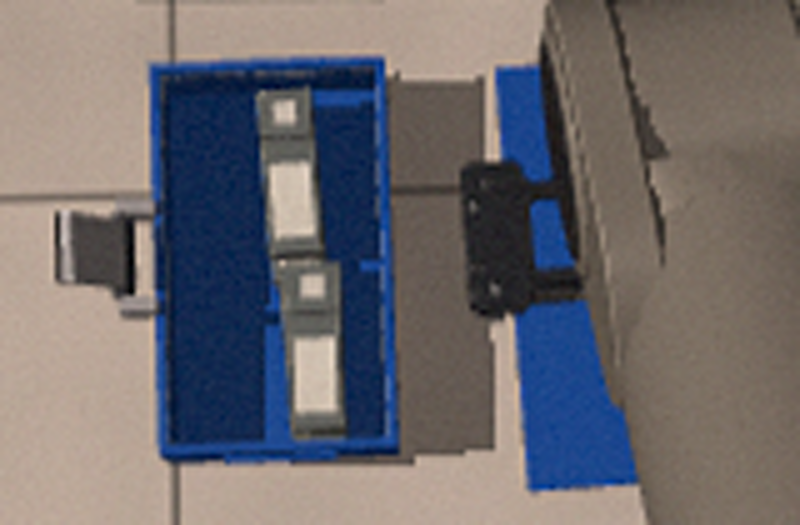

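```bash
python3 - <<'E'
from h import *
ct=manip.camera_info('top')
P=np.array([ray(ct,(a/5+240,b/5+170),.067)[:2]*1000 for a,b in [(150,65),(384,59),(397,453),(161,460)]])
print(P.round(1),P.mean(0))
for a,b in((3,0),(2,1)):
  d=P[b]-P[a]; print(np.degrees(np.arctan2(d[1],d[0])),np.linalg.norm(d))
ci=manip.camera_info('wrist'); print(ray(ci,(320,300),.0))
# handle/gripper check in top: project tcp
s,p,r=st(); print(proj(ct,p))
E
```

```text
[[662.9  41.9]
 [663.6 -83.5]
 [452.3 -86.7]
 [451.   37.6]] [557.42761603 -22.67640337]
1.165775679646906 211.91143813686926
0.856557711144019 211.3670381253514
[ 0.60566712 -0.20122404  0.        ]
[368.63615246 221.98884568]
```

```bash
python3 -m pendant '[[-1,[0,0,0],2.2],[-1,[12,2,0],0],[-1,[30,4,0],0],[-1,[45,7,0],0],[-1,[45,7,0],0],[-1,[30,4,0],0],[-1,[16,2.7,0],0],[-1,[7.7,1.5,0],0],[-1,[2,0,0],0],[-1,[0,0,0],0],[-1,[0,0,0],0]]'; python3 - <<'E'
from h import *
s,p,r=st(); M=r.as_matrix(); print(p,np.degrees(np.arctan2(M[1,0],M[0,0])),M[2])
E
```

```text
time: 52.52
tcp_pos: [0.5599, -0.0223, 0.1985]
tool_rot: [0.0, 0.702, 0.712, -0.0]
ft_force: [-1.2, 0.3, -2.0]
width: 0.0159
[ 0.55988155 -0.02229815  0.19852296] 90.8252420617187 [-1.18250629e-04 -1.09924457e-04 -9.99999987e-01]
```

```bash
python3 -m pendant '[[-1,[0.8,-0.9,15],0],[-1,[0,0,30],0],[-1,[0,0,25],0],[-1,[0,0,10],0],[-1,[0,0,0],0],[-1,[0,0,0],0]]'; python3 - <<'E'
from h import *
s,p,r=st(); print(p)
for c in('wrist','side','top'): snap(c,c+'16')
f=cv2.imread('pics/side16.png'); cv2.imwrite('pics/s16z.png',cv2.resize(f[200:330,220:390],None,fx=4.5,fy=4.5,interpolation=cv2.INTER_CUBIC))
E
```

```text
time: 53.28
tcp_pos: [0.5595, -0.0205, 0.1193]
tool_rot: [0.0, 0.702, 0.713, 0.0]
ft_force: [-0.2, -0.0, -2.3]
width: 0.0154
[ 0.55945471 -0.02050733  0.11931771]
```

View pics/wrist16.png

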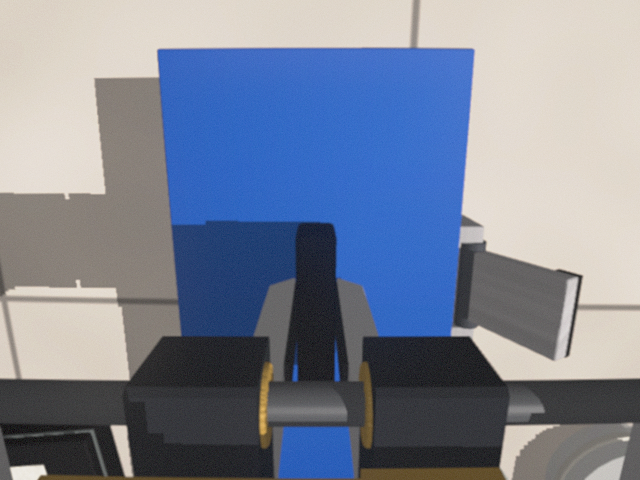

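View pics/s16z.png

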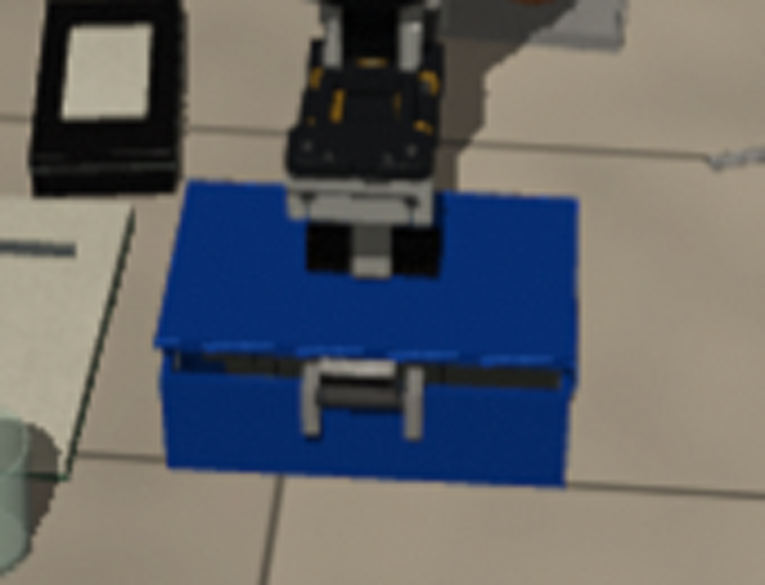

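```bash
python3 -m pendant '[[-1,[-0.5,0,6],0],[-1,[0,0,5],0],[-1,[0,0,3],0],[-1,[0,0,2],0],[-1,[0,0,0],0]]'
```

```text
time: 54.05
tcp_pos: [0.559, -0.021, 0.1025]
tool_rot: [-0.0, 0.701, 0.713, 0.0]
ft_force: [-0.3, 0.3, -2.1]
width: 0.0153
```

```bash
python3 -m pendant '[[-1,[0,0,2],0],[-1,[0,0,2],0],[-1,[0,0,0],0]]'
```

```text
time: 54.42
tcp_pos: [0.5589, -0.0211, 0.0985]
tool_rot: [-0.0, 0.702, 0.713, -0.0]
ft_force: [-0.8, 0.5, -1.8]
width: 0.0155
```

```bash
python3 -m pendant '[[-1,[0,0,1],0],[-1,[0,0,0.5],0],[-1,[0,0,0],0]]'
```

```text
time: 54.8
tcp_pos: [0.5591, -0.0211, 0.0976]
tool_rot: [0.0, 0.702, 0.713, -0.0]
ft_force: [-3.8, -1.1, 8.3]
width: 0.0154
```

Seated with contact. Release, rise, and look.

```bash
python3 -m pendant '[[-0.5,[0,0,0],0],[0.1,[0,0,0],0],[0.1,[0,0,0],0],[0.1,[0,0,-10],0],[0.1,[0,0,-40],0],[0.1,[0,0,-50],0],[0.1,[0,0,-50],0],[0.1,[0,0,0],0],[0.1,[0,0,0],0]]'; python3 - <<'E'
from h import *
s,p,r=st(); print(p,s['width'])
for c in('wrist','side','top'):
  ci,f=snap(c,c+'17')
  for t in('lid_handle','lid','box','clamp_tip','clamp_hinge'):
    for d in manip.landmark_of(t,c):
      if d['p']>.4: print(c,t,round(d['p'],2),world(ci,d['xyz']).round(4))
f=cv2.imread('pics/side17.png'); cv2.imwrite('pics/s17z.png',cv2.resize(f[200:330,220:390],None,fx=4.5,fy=4.5,interpolation=cv2.INTER_CUBIC))
E
```

```text
time: 55.92
tcp_pos: [0.5588, -0.0214, 0.2471]
tool_rot: [0.0, 0.702, 0.713, -0.0]
ft_force: [-0.5, -0.6, 0.1]
width: 0.0517
[ 0.55876549 -0.02136042  0.24712439] 0.0517165769425837
wrist lid_handle 0.56 [ 0.5579 -0.0228  0.0866]
wrist lid 0.82 [ 0.5548 -0.0235  0.0558]
wrist clamp_tip 0.79 [0.5573 0.0793 0.1201]
wrist clamp_hinge 0.91 [0.5524 0.0567 0.081 ]
side lid_handle 0.71 [ 0.5656 -0.0244  0.0836]
side lid_handle 0.68 [ 0.5171 -0.6376  0.024 ]
side lid 0.96 [ 0.515  -0.6387  0.0016]
side lid 0.94 [ 0.5591 -0.0202  0.0554]
side box 0.71 [ 0.5648 -0.0261  0.0018]
side clamp_tip 0.51 [0.5597 0.0812 0.1222]
side clamp_hinge 0.63 [0.558  0.0526 0.0766]
top lid_handle 0.75 [ 0.5143 -0.6371  0.0278]
top lid 0.44 [0.558  0.0803 0.121 ]
top clamp_tip 0.52 [0.5523 0.0754 0.1198]
top clamp_hinge 0.44 [0.5604 0.0547 0.0774]
```

View pics/wrist17.png

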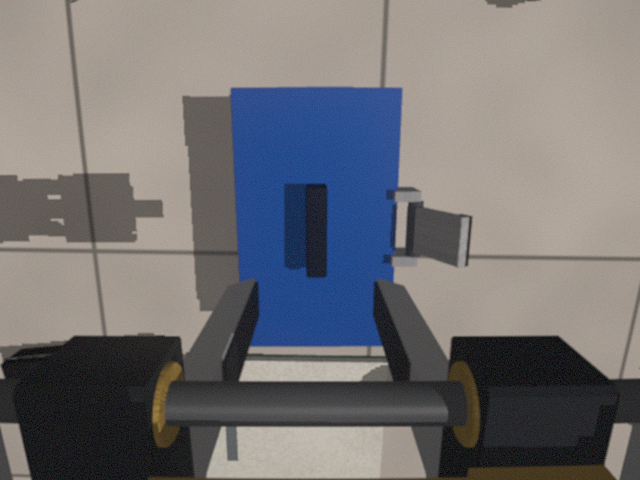

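View pics/s17z.png

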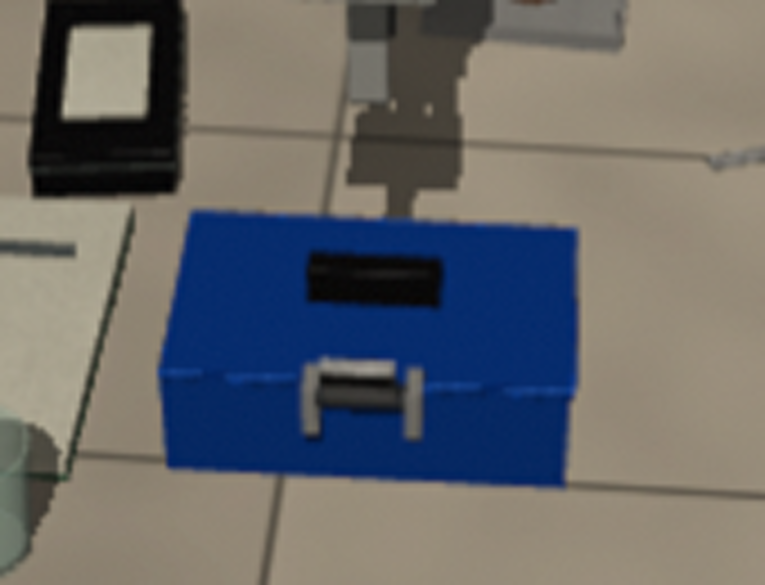

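```bash
python3 -m pendant '[[-1,[30,0,0],0],[-1,[50,0,0],0],[-1,[50,0,0],0],[-1,[21,0,0],0],[-1,[0,0,30],0],[-1,[0,0,45],0],[-1,[0,0,35],0],[-1,[0,0,15],0],[-1,[0,0,0],0],[-1,[-10,0,0],0],[-1,[-15,0,0],0],[-1,[-10,0,0],0],[-1,[-10,0,0],0],[-1,[0,0,0],0]]'; python3 - <<'E'
from h import *
s,p,r=st(); print(p,s['width'],s['ft_force'])
ci,f=snap('side','s18'); cv2.imwrite('pics/s18z.png',cv2.resize(f[180:330,220:390],None,fx=4,fy=4,interpolation=cv2.INTER_CUBIC))
snap('wrist','w18')
E
```

```text
time: 58.58
tcp_pos: [0.5574, 0.0836, 0.1221]
tool_rot: [0.0, 0.702, 0.712, -0.0]
ft_force: [0.7, -0.1, 0.7]
width: 0.0004
[0.55743531 0.08364973 0.12212082] 0.00041348592201687263 [ 0.70741629 -0.11713997  0.69808462]
```

View pics/s18z.png

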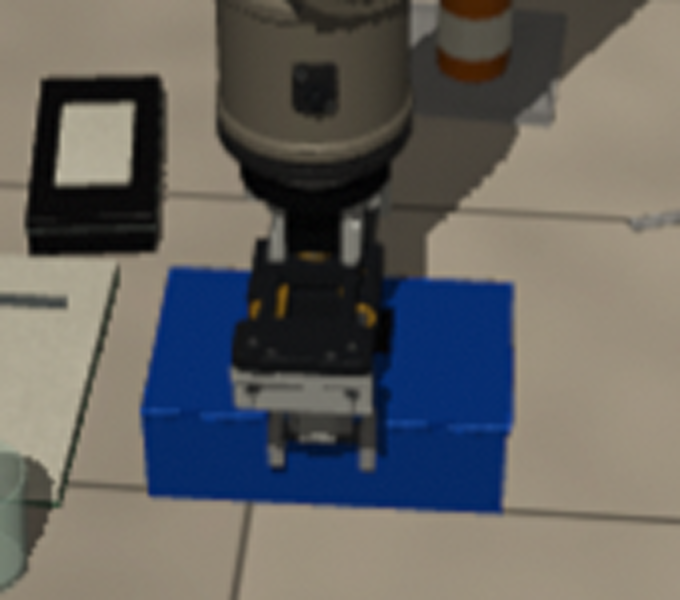

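View pics/w18.png

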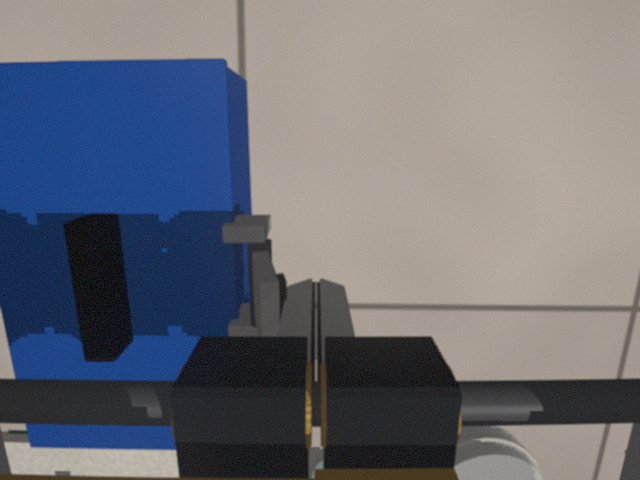

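```bash
python3 -m pendant '[[-1,[-9,0,0],0],[-1,[-9,0,0],0],[-1,[-9,0,0],0],[-1,[-9,0,0],0],[-1,[-9,0,0],0],[-1,[-9,0,0],0],[-1,[0,0,0],0]]'; python3 - <<'E'
from h import *
snap('wrist','w19')
E
```

```text
time: 59.55
tcp_pos: [0.5582, 0.0297, 0.122]
tool_rot: [0.0, 0.702, 0.712, -0.0]
ft_force: [-0.2, -0.2, 0.1]
width: 0.0006
```

View pics/w19.png

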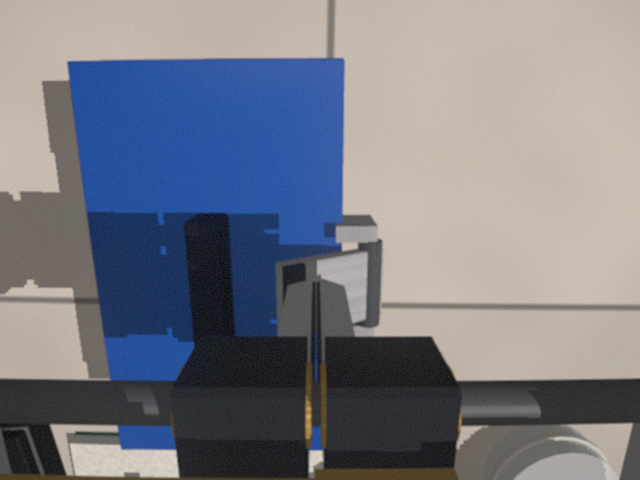

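```bash
python3 -m pendant '[[-1,[0,0,-30],0],[-1,[-8,0,0],0],[-1,[0,0,15],0],[-1,[0,0,12],0],[-1,[0,0,8],0],[-1,[0,0,6],0],[-1,[0,0,4],0],[-1,[0,0,2],0],[-1,[0,0,0],0]]'
```

```text
time: 60.72
tcp_pos: [0.5584, 0.023, 0.1051]
tool_rot: [-0.0, 0.702, 0.713, 0.0]
ft_force: [0.1, 0.4, 0.1]
width: 0.0001
```

```bash
python3 -m pendant '[[-1,[0,0,1],0],[-1,[0,0,1],0],[-1,[0,0,0],0]]'
```

```text
time: 61.1
tcp_pos: [0.5584, 0.0228, 0.1033]
tool_rot: [0.0, 0.702, 0.713, 0.0]
ft_force: [0.1, -0.5, 4.4]
width: 0.0003
```

```bash
python3 -m pendant '[[-1,[0,0,1],0],[-1,[0,0,0],0]]'
```

```text
time: 61.35
tcp_pos: [0.5586, 0.0229, 0.1032]
tool_rot: [0.001, 0.702, 0.713, -0.0]
ft_force: [-7.1, -2.6, 22.7]
width: 0.0005
```

```bash
python3 -m pendant '[[-1,[0,0,-10],0],[-1,[0,0,-30],0],[-1,[0,0,-50],0],[-1,[0,0,-50],0],[-1,[-50,0,-20],0],[-1,[-60,0,0],0],[-1,[-60,0,0],0],[-1,[0,0,0],0],[-1,[0,0,0],0]]'; python3 - <<'E'
from h import *
s,p,r=st(); print(p)
for c in('wrist','side','top'):
  ci,f=snap(c,c+'20')
  for t in('lid_handle','clamp_tip','jar','box','dish','beaker','petri','slidebox','forceps'):
    for d in manip.landmark_of(t,c):
      if d['p']>.4: print(c,t,round(d['p'],2),world(ci,d['xyz']).round(4))
f=cv2.imread('pics/side20.png'); cv2.imwrite('pics/s20z.png',cv2.resize(f[200:330,220:390],None,fx=4.5,fy=4.5,interpolation=cv2.INTER_CUBIC))
E
```

```text
time: 62.48
tcp_pos: [0.5609, -0.1466, 0.2622]
tool_rot: [-0.0, 0.702, 0.713, 0.0]
ft_force: [0.1, -0.0, -0.1]
width: 0.0005
[ 0.56089981 -0.14659706  0.26220853]
wrist lid_handle 0.63 [ 0.558  -0.0215  0.0847]
wrist clamp_tip 0.97 [0.5619 0.0064 0.076 ]
wrist jar 0.55 [ 0.4919 -0.4111  0.0022]
wrist beaker 0.57 [ 0.7427  0.1032 -0.0018]
wrist petri 0.73 [ 0.7448  0.209  -0.0013]
side lid_handle 0.96 [ 0.5149 -0.6326  0.0228]
side lid_handle 0.61 [ 0.5649 -0.0232  0.0855]
side clamp_tip 0.64 [ 0.4926 -0.4121  0.0561]
side clamp_tip 0.54 [0.5589 0.0079 0.0749]
side jar 0.68 [ 0.4942 -0.4099  0.0048]
side box 0.74 [ 5.648e-01 -2.560e-02 -4.000e-04]
side dish 0.78 [ 0.3463  0.162  -0.0017]
side dish 0.57 [0.5618 0.0102 0.0749]
side beaker 0.71 [ 0.7475  0.106  -0.0034]
side petri 0.61 [ 0.7461  0.2124 -0.0041]
side slidebox 0.64 [ 0.7453 -0.2537 -0.0032]
side forceps 0.57 [ 0.3224 -0.2589 -0.0006]
top lid_handle 0.93 [ 0.5614 -0.0202  0.0841]
top lid_handle 0.9 [ 0.5117 -0.6375  0.0256]
top clamp_tip 0.64 [0.5586 0.0032 0.0741]
top jar 0.92 [ 0.4895 -0.4138 -0.0013]
top box 0.81 [ 0.5598 -0.0155 -0.0036]
top dish 0.92 [0.3446 0.1625 0.0006]
top beaker 0.66 [0.5596 0.0541 0.079 ]
top beaker 0.62 [ 0.7485  0.1037 -0.0011]
top petri 0.57 [7.495e-01 2.085e-01 2.000e-04]
top slidebox 0.73 [ 0.7458 -0.2526  0.0017]
top slidebox 0.62 [ 0.5595 -0.0226  0.0531]
```

View pics/wrist20.png

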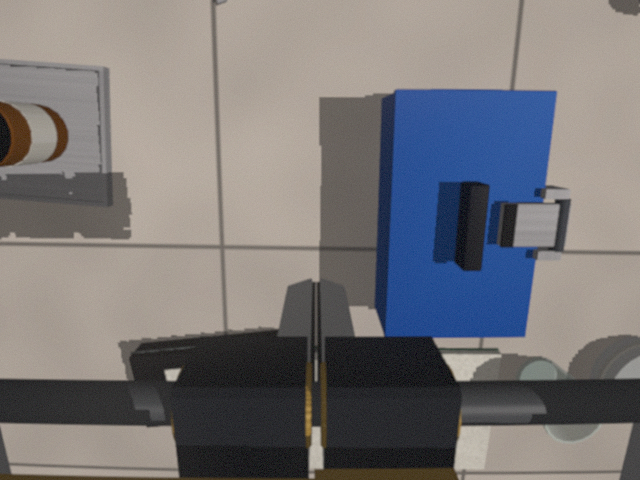

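View pics/s20z.png

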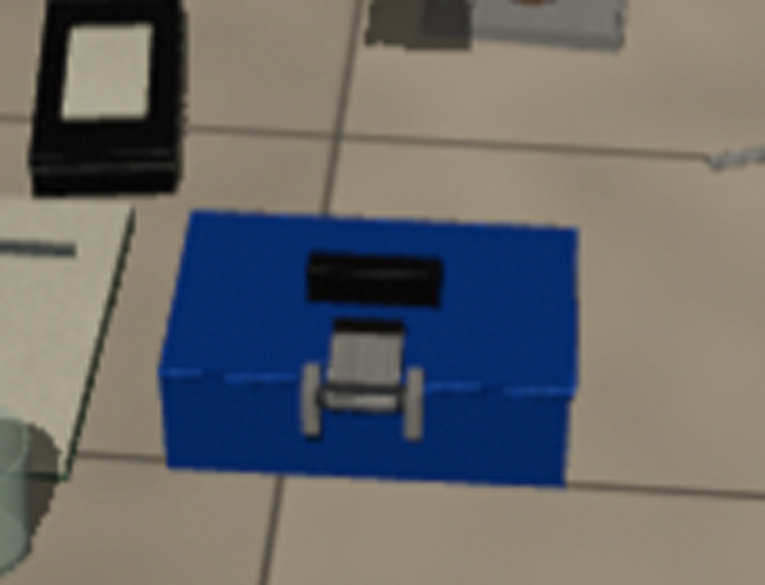

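View pics/side20.png

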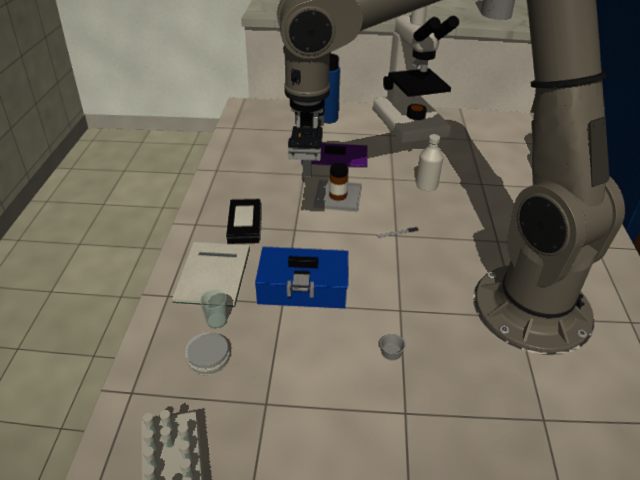

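```bash
python3 -c "
from bench import manip
print(manip.sign_off())"
```

```text
the job is handed in; nothing more can be done
None
```

The box is packed, closed and clamped, and I handed the job in at about 63 s of the 210 s allowed.

- **Jar:** it stands upright in the steel tray, near the tray's centre; all three cameras agree.
- **Cases:** all four cases that were on the bench are in the box, lying flat in two stacks of two. By the case dimensions the stack tops are about 49 mm up, below the 57 mm fill line. No case is left on the bench.
- **Lid:** it is home and level. The handle point reads 84–86 mm high (85 expected) and sits over the box centre.
- **Clamp:** I pressed it down until it stopped hard. Its tip reads 74–76 mm against a 77 mm hinge height, so it is level on the lid.
- **Other things:** the dish, beaker, petri dishes, slide box, forceps and purple lid read where they started, within the networks' error.

- **Shifted case:** one case shifted by about 1 cm and turned a few degrees inside the box between my placing it and the next look. I don't know what moved it. I stacked the fourth case to match its new pose, with about 7 mm of overhang, and the next pictures showed that stack flat.
- **Readings that disagreed:** the networks gave a few false hits, which I set aside against the pictures. The box position differed by 2–3 mm between cameras.
- **Not checked:** I could not see the cases again once the lid was on.

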